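# Pull the transit caps off the power boards

## Task

Use the standing cap puller to take every white transit cap off the power boards: slide its two ledges under the cap's flange, pull straight up until the cap pops off its spring clips, and carry the cap on the puller to the shallow grey tray, where it is set down gently, upright. The caps are brittle and the boards delicate, so never touch a cap or a board with the gripper, never ram a cap or press on a board with the puller, never tip a cap on its coil and never drop one into the tray. When every cap stands in the tray, stand the puller upright in the middle of the black rubber pad; leave the other things on the bench where they are.

Things in the scene. Friction and masses are not known exactly. Their poses are not given: they have to be found in the camera images.
- puller_mid (a point): Cap puller, a rigid aluminium stirrup 90 (its y) x 60 (its x) x 100 mm tall, 250 g, standing upright on the bench at the start. This point is its centre, 50 mm above its underside; z up. Seen along x it is an arch open at both ends (front and rear alike): two side plates, 40 mm long in x, 5 mm thick, inner faces 80 mm apart, rise to a crossbar with its underside at 46 and top at 56 mm.
- puller_neck (a point): The place to grip the puller from above: on its black rubber handle, 82 mm above its underside, axes as above. It is 18 mm thick in y, 30 mm in x, from 56 to 100 mm (its top) above the underside.
- puller_foot (a point): The middle of the puller's underside. Two ledges stand inward at its foot, 60 mm long in x and 8 mm thick (from 0 to 8 mm above the underside), 27 to 40 mm from the middle in y on either side: a 54 mm wide gap between them takes a cap's skirt, and the ledges go under its flange.
- pad: Black rubber parking pad, 90 (its x) x 120 (its y) x 3 mm, fixed on the bench. Origin at the centre of its underside; the puller stands 3 mm above the bench on it.
- tray: Shallow grey plastic tray, 320 (its x) x 120 (its y) mm, 500 g, loose. Origin at the centre of its underside. Floor top 4 mm, rim only 8 mm above the bench, so that the puller's ledges can slide out over it once a cap stands on the floor. Room for three caps in a row along its x, 100 mm apart, the puller being turned so that its ledges run along the tray's y.
- cap1_mid (a point): White plastic transit cap, 60 g, 50 mm tall, hollow below, snapped over a board's coil; any cap may be absent (None). This point is its centre, 25 mm above its underside; z up. Skirt 44 x 44 mm from 0 to 24 mm above its underside, flange 60 (its x) x 72 (its y) mm from 24 to 30 mm, crown 40 x 40 mm up to 50 mm. Starts on board1.
- cap2_mid (a point): Another such cap, the same; starts on board2. The puller goes on along the cap's x, its ledges under the flange edges that overhang the skirt by 14 mm at +y and -y. Come from the -x side (towards the robot): tall parts of the board are close on the +x side.
- cap3_mid (a point): Another such cap, the same; starts on board3. Two spring clips inside the skirt hold a cap by friction: it takes about 7 to 12 N straight up over the first 12 to 16 mm, then it comes free and rests on the puller's ledges.
- board1: Green power board on a black carrier, 150 (its x) x 120 (its y) mm, top 12 mm above the bench, fixed. Origin at the centre of its underside. On it, 5 mm to -x of the middle, stands a copper coil, its top 32 mm above the bench; a cap, when present, sits over it with its underside on the board's top and its axes parallel to the board's.
- board2: Another such board, the same. Beside the coil in y and towards -x there are only flat parts up to 3 mm above the board's top; from 40 to 64 mm to +x of the middle stand a relay and two capacitors, up to 47 mm above the bench.
- board3: Another such board, the same.
- spool: Bystander: loose wire spool on the bench, to be left alone.
- flux: Bystander: loose amber bottle on the bench, to be left alone.
- jar: Bystander: loose jar on the bench, to be left alone.
- driver: Bystander: loose screwdriver on the bench, to be left alone.
- transformer: Bystander: loose spare transformer on the bench, to be left alone.
- heatsink: Bystander: loose heat sink on the bench, to be left alone.
There are look-alikes about, which are no part of the job. Of the things shaped like the pad, the black one is meant.

How it is judged:
By the outcome, as a careful person would: the job done as asked, in the order asked, and still so for the second after the job is handed in, with the robot touching nothing.
Of cap1, cap2, cap3 only 2 to 3 are there at a start; the rules pass over those that are not, and their reading is None.
At some moment in a run one of puller, tray may be knocked a few centimetres aside while the robot is not near it.
It also fails if it takes over 210 s, if anything falls off the work surface, if the arm or the gripper's body presses on something with over 40 N, if the wrist force passes 120 N, or if a joint passes its speed limit or range.

## Robot

A 6-joint arm with a two-finger parallel gripper is mounted at the origin on the work surface. World frame = base frame: x ahead of the robot, y to its left, z up, the work surface at z = 0. Lengths are in m, angles in rad, forces in N, time in s.
With the tool pointing down it reaches from about 0.425 to 0.95 m from the base axis. Payload 3.5 kg.
Tool frame: the origin (TCP) lies midway between the tips of the shut fingers; the grasp point (between the pads) lies 19 mm behind it; z points along the fingers, y is the line along which they close (so a half turn about z gives the same grasp; the last joint's range is limited). The gripper opens to 85 mm and grips with 20 to 120 N. Pads are 22 mm wide; open, the fingers measure 114 mm over their backs; the gripper's body (76 mm by 85 mm) begins 54 mm behind the grasp point. The pads swing forward as they close: fully open they stand 13 mm farther back than shut.
Start: joints at [-1.369, 0.286, 1.577, -0, 1.279, -0.15], TCP at [0.233, -0.634, 0.231] pointing down, gripper open.
Joint ranges: [-2.77, 2.77], [-0.9, 2.22], [0.21, 2.48], [-1.53, 4.67], [0.24, 2.81], [-2.84, 2.84]. Speed limits (rad/s): [2.79, 2.79, 3.14, 3.14, 3.14, 3.14].

## Interface

Orientations are given as a unit quaternion [x, y, z, w].
In Python, from plant import ctrl, cams, order gives the robot as it stands.
- The arm moves only by the tool move_arm, never from a script. Its argument "plan" is one flat list of numbers, 7 for each row, row after row: the shift along the world's x, y, z in mm, then the turn, a rotation vector about the world's x, y, z in degrees, then the finger opening in mm, from 0 to 85.4. A call has 1 to 12 rows; each row shifts and turns the commanded pose from where the row before left it; what a row does not reach is not made up. A row lasts 1/10 s, in which the tool goes at most 50 mm and 8.59 degrees, less where a joint would pass 70% of its speed; a pose out of reach is approached as far as the arm can. A call is refused whole if a number of a shift passes 50 or a number of a turn 8.59, either way. A call with a gripper value outside its range is refused whole. The fingers move at their own pace and stop on an object; "newtons" is the grip in N (left out, the last holds). Time passes only in rows, so rows that do not move let the fingers close. It gives the time, the measured TCP pose, the force, the opening and the grip force at its end, in the units of the state.
- ctrl.get_state(): the state, without advancing time (a new reading comes with each control period).
- cams.read_camera(name): name is "scene" or "top" or "wrist"; returns a dict with "color" (480x640x3 uint8, red, green, blue), "fov_y" (degrees; the focal length in pixels is half the picture's height over the tangent of half this angle, whatever the lens; pixels are square), "cx", "cy" (the principal point, pixels), "origin" and "orientation" of the camera in the world; the wrist camera has in their place "T_tool_cam" (4x4, takes a point from camera to tool coordinates, whose origin is the TCP and whose axes are the flange's). Camera axes: x right, y up, looking along -z (the intrinsics and any distortion apply to the point x, -y, -z); pixel columns grow to the right and rows downward; lengths in m; the calibration is good to about 2 mm. A picture is of the moment at which its call begins: read the wrist's pose just before it. There is no depth.
- order.sign_off(): hands the job in; it is judged then, once.
The state is a dict: "time": time; "qpos": joint angles; "dq": joint speeds; "joint_efforts": joint torques, N m; "eef_pos": TCP position; "tcp_rot": TCP orientation; "contact_force": force on the tool from outside, world axes, zero at the start; "wrist_torque": the same for the moment, N m; "opening": opening from 0.0 (shut) to 1.0 (fully open); "finger_force": force on a finger pad.
Only numpy, scipy, OpenCV 4.12 (cv2) and the standard library are available. Lean on these libraries where they do the work, as an engineer would, in place of code of your own. Each camera call takes 0.05 s, during which the arm holds its last target. There are 200 camera calls.

## Working session

There is one attempt and no reset: what is moved stays moved. The work goes in short steps, Python scripts to look and compute and a tool call to move; the robot and the scene stay as the last step left them, time stands still between calls to the robot, and variables do not carry over. Pictures are saved under pics/ and viewed, at most 14 in all, crops included, and the job is handed in when it is done.

Besides the shell and the picture viewer there is one more tool, called after "Request:" as name(argument=value, ...) on one line, values as JSON. move_arm: Moves the arm, as the interface text tells. Its arguments: {"type":"object","properties":{"plan":{"type":"array","items":{"type":"number"}},"newtons":{"type":"number"}},"required":["plan"]}

```bash
ls; mkdir -p pics
python3 - <<'E'
from plant import ctrl,cams,order
import cv2
s=ctrl.get_state();print(s)
for n in ("scene","top"):
    c=cams.read_camera(n);print({k:v for k,v in c.items() if k!="color"})
    cv2.imwrite(f"pics/{n}0.png",c["color"][:,:,::-1])
c=cams.read_camera("wrist");print({k:v for k,v in c.items() if k!="color"})
E
```

```text
pics
{'time': 0.0, 'qpos': array([-1.36901199e+00,  2.87189445e-01,  1.57820126e+00, -9.77048863e-06,
        1.27860372e+00, -1.49987679e-01]), 'dq': array([ 0.00120584,  0.00128865, -0.0006679 ,  0.00106653, -0.00147565,
       -0.00023949]), 'joint_efforts': array([-1.54594305e-03, -4.05988920e+01, -2.92625982e+01, -1.88428730e-04,
        5.87832343e-03,  4.68663700e-06]), 'eef_pos': array([ 0.23247705, -0.63299045,  0.2299182 ]), 'tcp_rot': array([ 9.84570934e-01,  1.74981811e-01, -3.57723190e-05, -1.20035960e-03]), 'contact_force': array([-0.12628238, -0.20029438,  0.14231181]), 'wrist_torque': array([ 0.00037964,  0.02472195, -0.0203862 ]), 'finger_force': 0.0, 'opening': 1.0032057951102258}
{'fov_y': 53.89968263491594, 'cx': 326.4783064608018, 'cy': 246.22321652220833, 'origin': array([0.9200923 , 0.47812278, 0.97330472]), 'orientation': array([0.10298102, 0.29469515, 0.90086931, 0.30163582])}
{'fov_y': 54.04673014116196, 'cx': 311.9119402584296, 'cy': 235.4306223100713, 'origin': array([ 0.4206755 , -0.05280984,  1.09022498]), 'orientation': array([-0.03590926,  0.03258002,  0.71705754, -0.6953255 ])}
{'fov_y': 66.55750524139462, 'cx': 322.1924739350746, 'cy': 237.21282029079006, 'T_tool_cam': array([[-3.32191353e-04,  9.51682279e-01,  3.07084239e-01,
         7.83795929e-02],
       [ 9.99999855e-01,  1.85853846e-04,  5.05781389e-04,
        -2.76930616e-04],
       [ 4.24270398e-04,  3.07084363e-01, -9.51682202e-01,
        -1.41957595e-01],
       [ 0.00000000e+00,  0.00000000e+00,  0.00000000e+00,
         1.00000000e+00]])}
```

View pics/top0.png

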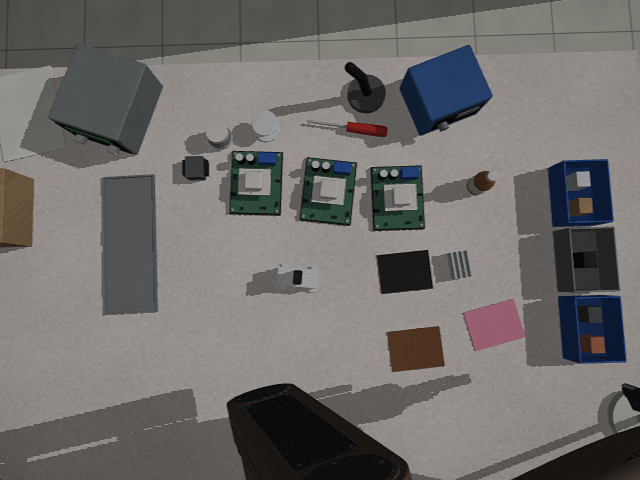

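View pics/scene0.png

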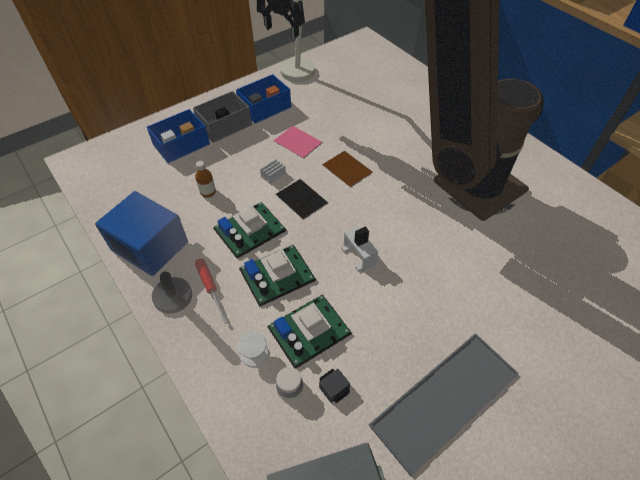

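The top view shows all three caps: the boards are at about (257,183), (328,190) and (398,197). The puller is at (298,278), the black pad at (405,272) and the tray at (130,245). I'll enlarge the middle of the picture.

```bash
cat > h.py <<'E'
import numpy as np, cv2
from scipy.spatial.transform import Rotation as R
from plant import ctrl,cams,order
def grab(n):
    s=ctrl.get_state(); c=cams.read_camera(n)
    if n=="wrist":
        T=np.eye(4);T[:3,:3]=R.from_quat(s["tcp_rot"]).as_matrix();T[:3,3]=s["eef_pos"]
        M=T@c["T_tool_cam"]; c["R"],c["o"]=M[:3,:3],M[:3,3]
    else: c["R"],c["o"]=R.from_quat(c["orientation"]).as_matrix(),c["origin"]
    c["f"]=240/np.tan(np.radians(c["fov_y"]/2)); return c
def px2w(c,u,v,z):
    d=c["R"]@np.array([(u-c["cx"])/c["f"],-(v-c["cy"])/c["f"],-1]); return c["o"]+d*(z-c["o"][2])/d[2]
def w2px(c,p):
    q=c["R"].T@(np.asarray(p)-c["o"]); return np.array([c["cx"]+c["f"]*q[0]/-q[2],c["cy"]-c["f"]*q[1]/-q[2]])
def crop(c,x0,y0,x1,y1,k,name):
    im=c["color"][y0:y1,x0:x1,::-1]; cv2.imwrite(f"pics/{name}.png",cv2.resize(im,None,fx=k,fy=k,interpolation=cv2.INTER_CUBIC))
E
python3 - <<'E'
from h import *
c=grab("top"); crop(c,220,140,480,300,3,"top1")
E
```

```text
(no output)
```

View pics/top1.png

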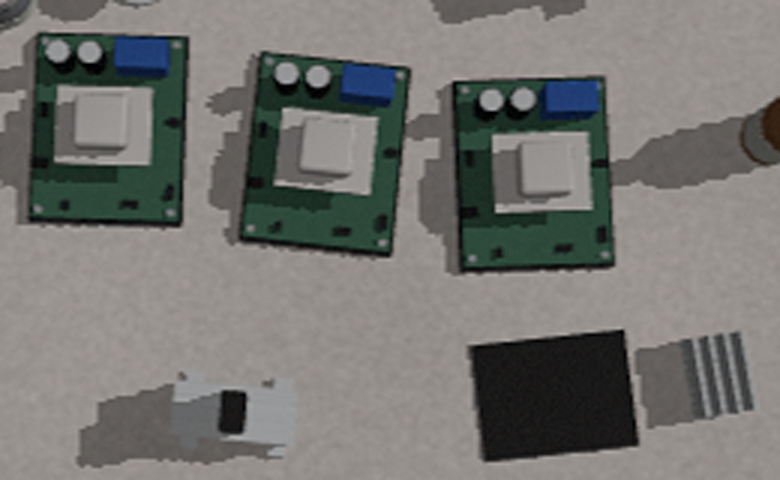

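The crop shows three caps on their boards, the puller handle top at about (232,412) in the crop, and the pad corners. Next I'll convert these pixels to world positions.

Run:
```python
from h import *
c=grab("top")
def q(name,pts,z,full=False):
    P=np.array([px2w(c,*( (u,v) if full else (220+u/3,140+v/3)),z) for u,v in pts])[:,:2]
    ux=(P[0]+P[1]-P[2]-P[3])/2; uy=(P[0]+P[3]-P[1]-P[2])/2
    print(name,P.mean(0).round(4),"len x,y",np.linalg.norm(ux).round(4),np.linalg.norm(uy).round(4),"yaw",np.degrees([np.arctan2(ux[1],ux[0]),np.arctan2(-uy[0],uy[1])]).round(1))
q("cap A",[(56,86),(153,87),(151,165),(54,162)],.042)
q("cap B",[(282,108),(378,118),(372,194),(275,184)],.042)
q("cap C",[(491,133),(588,132),(593,210),(497,213)],.042)
q("brd A",[(38,33),(188,37),(181,226),(30,222)],.012)
q("brd B",[(261,53),(410,68),(391,255),(240,240)],.012)
q("brd C",[(454,82),(604,77),(614,264),(461,272)],.012)
q("pad",[(470,346),(624,331),(637,445),(484,460)],.003)
q("handle",[(221,391),(246,391),(244,432),(219,433)],.1)
q("tray",[(102,177),(155,175),(157,312),(103,314)],.008,True)
s=ctrl.get_state();print(R.from_quat(s["tcp_rot"]).as_matrix().round(3))
```

```text
cap A [0.649  0.0768] len x,y 0.0591 0.0733 yaw [-2.5 -3. ]
cap B [ 0.6238 -0.0909] len x,y 0.0582 0.073 yaw [-6.8 -7.8]
cap C [ 0.6027 -0.2521] len x,y 0.0602 0.0724 yaw [ 1.1 -0.6]
brd A [0.6523 0.0761] len x,y 0.1491 0.117 yaw [-3.3 -3.4]
brd B [ 0.6277 -0.091 ] len x,y 0.1477 0.1167 yaw [-8.  -7.6]
brd C [ 0.6072 -0.2508] len x,y 0.1475 0.1171 yaw [-0.2  0.7]
pad [ 0.4358 -0.2599] len x,y 0.0876 0.1184 yaw [3.9 3.8]
handle [ 0.4299 -0.0167] len x,y 0.0289 0.0175 yaw [-4.3 -0.6]
tray [0.5202 0.3735] len x,y 0.3181 0.1239 yaw [1.  0.4]
[[ 0.939  0.345 -0.   ]
 [ 0.345 -0.939  0.001]
 [ 0.    -0.001 -1.   ]]
```

Request:
move_arm(plan=[30,40,2,0,0,-1.5,85,30,40,2,0,0,-1.5,85,30,40,2,0,0,-1.5,85,30,40,2,0,0,-1.5,85,30,40,2,0,0,-1.5,85,30,40,0,0,0,-1.5,85,28,43,0,0,0,-1.5,85,0,40,0,0,0,-1.5,85,0,40,0,0,0,-1.5,85,0,40,0,0,0,-1.5,85,0,40,0,0,0,-1.5,85,0,40,0,0,0,-1.5,85])

```text
time: 1.45
eef_pos: [0.4395, -0.1503, 0.2413]
tcp_rot: [1.0, 0.018, 0.0, 0.0]
contact_force: [0.8, 0.5, 0.1]
opening: 0.995
finger_force: 0.0
```

Request:
move_arm(plan=[0,40,0,0,0,-1.5,85,0,40,0,0,0,-1.5,85,0,33,0,0,0,-1.5,85,0,20,0,0,0,0,85,0,0,0,0,0,0,85,0,0,0,0,0,0,85])

```text
time: 2.05
eef_pos: [0.4398, -0.0189, 0.2414]
tcp_rot: [1.0, -0.02, 0.0, 0.0]
contact_force: [0.7, -0.5, -0.4]
opening: 0.99
finger_force: 0.0
```

Run:
```python
from h import *
c=grab("wrist"); crop(c,0,0,640,480,1,"w1"); s=ctrl.get_state(); print(s["eef_pos"],R.from_quat(s["tcp_rot"]).as_matrix().round(3))
np.set_printoptions(suppress=True)
for z in (0,.1): print(w2px(c,(.43,-.017,z)))
```

```text
[ 0.43983472 -0.01937032  0.24135256] [[ 0.999 -0.041  0.   ]
 [-0.041 -0.999 -0.   ]
 [ 0.     0.    -1.   ]]
[320.9536771  205.63171737]
[320.57958544 233.32985272]
```

View pics/w1.png

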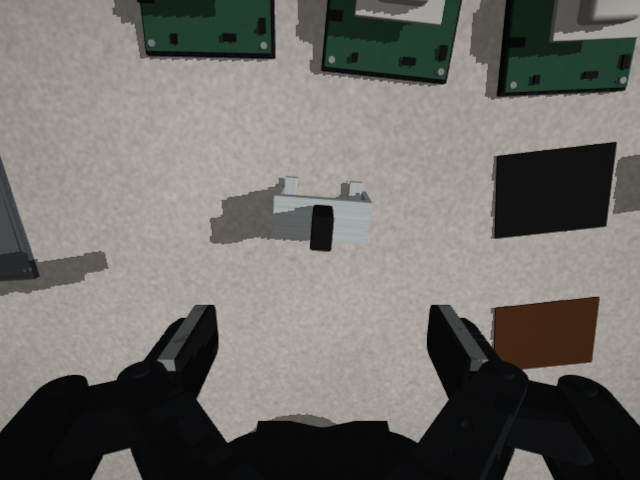

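The picture shows the handle at about (321,228), with the crossbar front edge running from about (274,196) to (372,204). I'll enlarge it.

Run:
```python
from h import *
im=cv2.imread("pics/w1.png")[160:270,250:400]; cv2.imwrite("pics/w1c.png",cv2.resize(im,None,fx=5,fy=5,interpolation=cv2.INTER_CUBIC))
```

```text
(no output)
```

View pics/w1c.png

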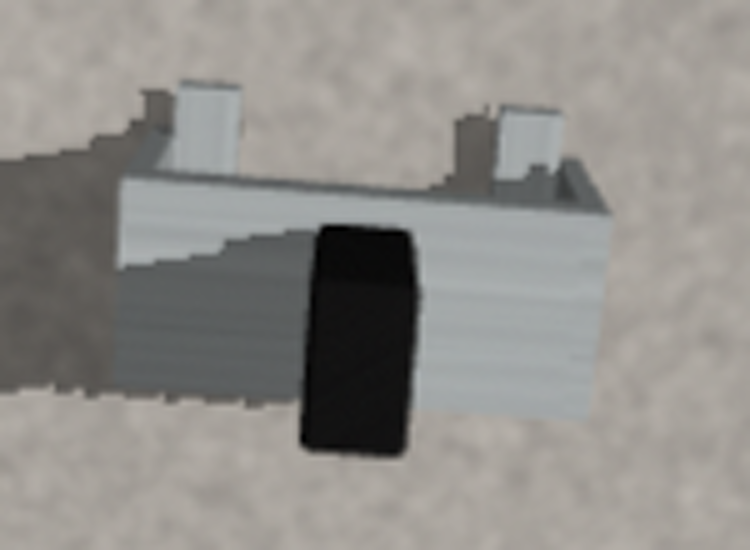

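```bash
cat >> h.py <<'E'
def quad(c,name,pts,z,x0=0,y0=0,k=1):
    P=np.array([px2w(c,x0+u/k,y0+v/k,z) for u,v in pts])[:,:2]
    ux=(P[0]+P[1]-P[2]-P[3])/2; uy=(P[0]+P[3]-P[1]-P[2])/2
    print(name,(P.mean(0)*1000).round(1),"len",(np.linalg.norm(ux)*1e3).round(1),(np.linalg.norm(uy)*1e3).round(1),"yaw",np.degrees([np.arctan2(ux[1],ux[0]),np.arctan2(-uy[0],uy[1])]).round(1))
E
python3 - <<'E'
from h import *
c=grab("wrist")
quad(c,"bar",[(118,178),(612,213),(590,416),(115,390)],.056,250,160,5)
quad(c,"handle",[(314,282),(415,290),(407,457),(300,450)],.1,250,160,5)
E
```

```text
bar [429.1 -18.4] len 39.9 90.0 yaw [-5.8 -6.1]
handle [429.3 -18.4] len 28.6 16.9 yaw [-6.  -6.7]
```

Request:
move_arm(plan=[-3,0,-15,0,0,-1.2,85,-3,1,-25,0,0,-1.2,85,-3,0,-30,0,0,-1.3,85,0,0,-30,0,0,0,85,0,0,-30,0,0,0,85,0,0,-22,0,0,0,85,0,0,-15,0,0,0,85,0,0,-8,0,0,0,85,0,0,-3,0,0,0,85,0,0,0,0,0,0,85], newtons=60)

```text
time: 3.15
eef_pos: [0.4306, -0.0182, 0.0631]
tcp_rot: [0.999, -0.053, -0.0, -0.0]
contact_force: [0.3, 0.3, 0.5]
opening: 0.995
finger_force: 0.0
```

Request:
move_arm(plan=[0,0,0,0,0,0,40,0,0,0,0,0,0,30,0,0,0,0,0,0,20,0,0,0,0,0,0,10,0,0,0,0,0,0,10,0,0,0,0,0,0,10,0,0,0,0,0,0,10,0,0,0,0,0,0,10,0,0,0,0,0,0,10,0,0,0,0,0,0,10], newtons=60)

```text
time: 4.15
eef_pos: [0.4313, -0.018, 0.0638]
tcp_rot: [0.999, -0.053, 0.001, 0.0]
contact_force: [1.1, 0.4, 4.2]
opening: 0.202
finger_force: 59.7
```

Run:
```python
from h import *
s=ctrl.get_state(); print(s); print(R.from_quat(s["tcp_rot"]).as_euler("zyx",degrees=True))
```

```text
{'time': 4.15, 'qpos': array([-2.77707138e-01, -4.07163701e-02,  2.27739322e+00,  4.86944046e-05,
        9.03802343e-01,  1.39853481e+00]), 'dq': array([-0.0009579 , -0.00104182, -0.00172052,  0.00229146,  0.00126108,
       -0.00027426]), 'joint_efforts': array([-2.04551913e-02, -2.02223825e+01, -2.15533876e+01, -1.27070078e-03,
        8.64574104e-02, -3.38353268e-03]), 'eef_pos': array([ 0.43130179, -0.01802296,  0.06377081]), 'tcp_rot': array([ 9.98609526e-01, -5.27134110e-02,  5.46968557e-04,  1.05546217e-04]), 'contact_force': array([1.13413711, 0.43221735, 4.17230669]), 'wrist_torque': array([ 0.01198344, -0.06658212,  0.04868211]), 'finger_force': 59.67536509037018, 'opening': 0.20190416395448904}
[6.04332217e+00 6.19532865e-02 1.79984618e+02]
```

Request:
move_arm(plan=[0,0,10,0,0,0,10,0,0,20,0,0,0,10,8,5,25,0,0,0,10,16,12,20,0,0,0.5,10,20,16,10,0,0,0.5,10,22,17,5,0,0,0.5,10,22,17,0,0,0,0.5,10,20,16,0,0,0,0.7,10,13,10,0,0,0,0,10,8,7,0,0,0,0,10,0,0,0,0,0,0,10,0,0,0,0,0,0,10], newtons=60)

```text
time: 5.35
eef_pos: [0.5587, 0.0819, 0.1526]
tcp_rot: [1.0, -0.029, -0.001, 0.0]
contact_force: [-0.8, -0.1, -2.8]
opening: 0.203
finger_force: 58.9
```

Run:
```python
from h import *
c=grab("wrist"); crop(c,0,0,640,480,1,"w2"); s=ctrl.get_state(); print(s["eef_pos"],R.from_quat(s["tcp_rot"]).as_euler("zyx",degrees=True),s["contact_force"])
```

```text
[0.55872197 0.0817537  0.15272309] [ 3.35217343e+00 -1.10558407e-01  1.79988287e+02] [-0.05512968 -0.12714591 -3.18111806]
```

View pics/w2.png

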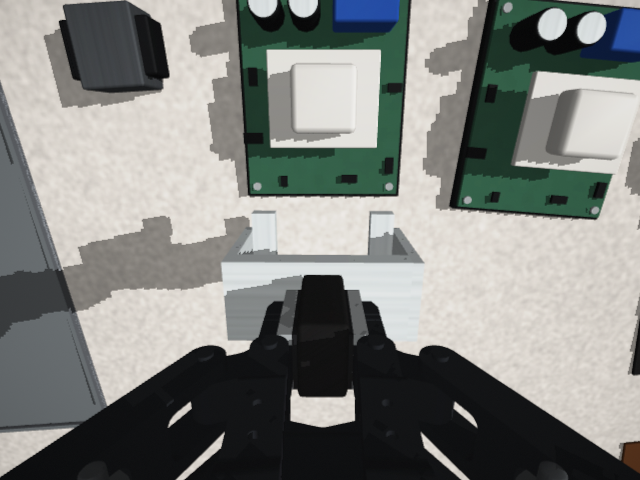

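The cap A flange corners are at (267,50), (381,50), (377,147) and (270,147). The puller bar edge runs from (222,262) to (423,262). The cap B flange is partly visible from (539,71) to (512,165).

Run:
```python
from h import *
c=grab("wrist")
quad(c,"capA",[(267,50),(381,50),(377,147),(270,147)],.042)
quad(c,"crown",[(293,63),(355,64),(355,131),(293,132)],.062)
s=ctrl.get_state();z0=s["eef_pos"][2]-.0635
quad(c,"bar",[(222,262),(423,262),(422,340),(226,340)],z0+.056)
for u,v in [(254,211),(276,211),(370,211),(393,211)]: print(px2w(c,u,v,z0+.008)*1e3)
for u in (222,423): print(px2w(c,u,262,z0+.056)*1e3)
```

```text
capA [648.2  75.7] len 58.8 71.5 yaw [-3.6 -3.4]
crown [648.4  75.6] len 37.9 36.9 yaw [-3.3 -3.3]
bar [557.6  81.5] len 39.6 90.3 yaw [-2.3 -3.4]
[590.68693939 117.91579803  97.44170088]
[589.97070772 105.75202914  97.44170088]
[586.9105422   53.78120979  97.44170088]
[586.16180224  41.06535212  97.44170088]
[579.97571573 124.70719141 145.44170088]
[574.79772116  36.74679618 145.44170088]
```

Request:
move_arm(plan=[0,0,-15,0,0,0,10,0,0,-20,0,0,0,10,0,0,-15,0,0,0,10,0,0,-10,0,0,0,10,0,0,-7,0,0,0,10,0,0,0,0,0,0,10,10,-0.6,0,0,0,0,10,12,-0.7,0,0,0,0,10,12,-0.7,0,0,0,0,10,10,-0.6,0,0,0,0,10,6,-0.4,0,0,0,0,10,0,0,0,0,0,0,10])

```text
time: 6.65
eef_pos: [0.6109, 0.0789, 0.0865]
tcp_rot: [1.0, -0.029, 0.0, 0.0]
contact_force: [0.1, -0.2, -3.2]
opening: 0.201
finger_force: 58.9
```

Request:
move_arm(plan=[8,-0.5,0,0,0,0,10,10,-0.6,0,0,0,0,10,10,-0.6,0,0,0,0,10,7,-0.4,0,0,0,0,10,4,-0.2,0,0,0,0,10,0,0,0,0,0,0,10,0,0,2,0,0,0,10,0,0,2,0,0,0,10,0,0,1,0,0,0,10,0,0,1,0,0,0,10,0,0,0,0,0,0,10])

```text
time: 7.75
eef_pos: [0.6484, 0.0769, 0.0919]
tcp_rot: [1.0, -0.029, -0.0, -0.0]
contact_force: [0.6, 0.3, -4.7]
opening: 0.205
finger_force: 58.8
```

Run:
```python
from h import *
c=grab("wrist"); crop(c,160,0,480,420,1.4,"w3"); s=ctrl.get_state(); print(s["eef_pos"],R.from_quat(s["tcp_rot"]).as_euler("zyx",degrees=True),s["contact_force"],s["wrist_torque"])
```

```text
[0.6484507  0.07687186 0.09189761] [ 3.34136252e+00 -2.85599092e-02 -1.79991856e+02] [ 0.33557379 -0.39881121 -4.39916699] [ 0.08058274 -0.12602853  0.01005194]
```

View pics/w3.png

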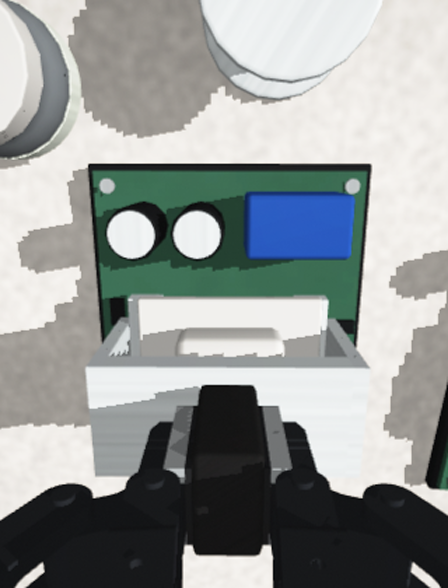

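The cap sits centred between the puller plates, with its flange front edge at about (130..328, 298) in the crop. Contact is just starting, so I'll pull straight up slowly.

Request:
move_arm(plan=[0,0,2,0,0,0,10,0,0,2,0,0,0,10,0,0,2,0,0,0,10,0,0,2,0,0,0,10,0,0,2,0,0,0,10,0,0,2,0,0,0,10,0,0,2,0,0,0,10,0,0,2,0,0,0,10,0,0,2,0,0,0,10,0,0,2,0,0,0,10,0,0,1,0,0,0,10,0,0,0,0,0,0,10])

```text
time: 9.0
eef_pos: [0.649, 0.0768, 0.1138]
tcp_rot: [1.0, -0.029, 0.0, 0.0]
contact_force: [-0.2, -1.2, -3.5]
opening: 0.204
finger_force: 59.9
```

Request:
move_arm(plan=[0,0,2,0,0,0,10,0,0,4,0,0,0,10,0,0,6,0,0,0,10,0,0,8,0,0,0,10,0,0,10,0,0,0,10,0,0,12,0,0,0,10,0,0,12,0,0,0,10,0,0,10,0,0,0,10,0,0,6,0,0,0,10,0,0,3,0,0,0,10,0,0,0,0,0,0,10])

```text
time: 10.1
eef_pos: [0.6489, 0.0768, 0.1868]
tcp_rot: [1.0, -0.029, 0.0, -0.0]
contact_force: [0.2, 0.6, -4.1]
opening: 0.203
finger_force: 59.9
```

Run:
```python
from h import *
c=grab("wrist"); s=ctrl.get_state(); print(s["eef_pos"],R.from_quat(s["tcp_rot"]).as_euler("zyx",degrees=True),s["contact_force"],s["wrist_torque"])
t=grab("top"); a=t["color"][120:320,80:300,::-1]
a=cv2.resize(a,None,fx=2,fy=2,interpolation=cv2.INTER_CUBIC); b=c["color"][100:500,160:480,::-1]
b=b[:400]; h=max(a.shape[0],b.shape[0]); f=lambda m:cv2.copyMakeBorder(m,0,h-m.shape[0],0,0,cv2.BORDER_CONSTANT)
cv2.imwrite("pics/w4.png",np.hstack([f(a),f(np.ascontiguousarray(b))]))
```

```text
[0.64859786 0.07678976 0.18607659] [ 3.34525929e+00 -2.63518170e-02 -1.79999279e+02] [ 0.14715981  0.38112848 -3.84918125] [0.02181336 0.02869793 0.00447995]
```

View pics/w4.png

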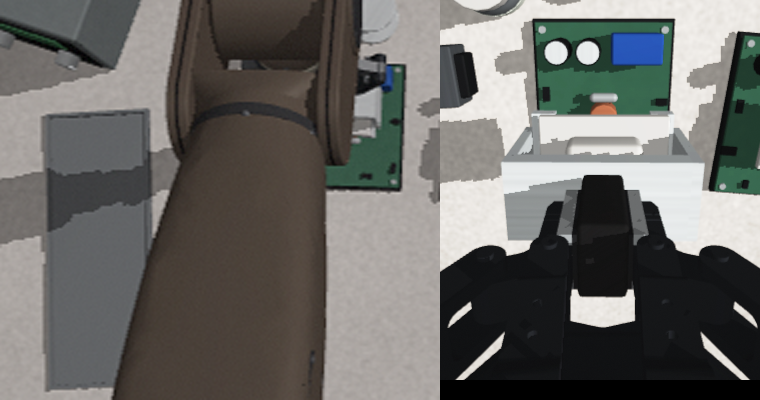

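The cap came off cleanly and sits level on the ledges; the copper coil is exposed. I'll carry it to the tray.

Request:
move_arm(plan=[0,3,0,0,0,2,10,-1,7,0,0,0,3.5,10,-1,11,0,0,0,4,10,-2,14,0,0,0,4,10,-2,15,0,0,0,4,10,-2,15,0,0,0,4,10,-2,15,0,0,0,4,10,-2,15,0,0,0,4,10,-2,15,0,0,0,4,10,-2,15,0,0,0,4,10,-2,15,0,0,0,4,10,-2,15,0,0,0,4,10])

```text
time: 11.4
eef_pos: [0.6282, 0.2323, 0.1852]
tcp_rot: [0.933, 0.361, -0.001, -0.0]
contact_force: [1.0, 0.2, -3.6]
opening: 0.204
finger_force: 60.0
```

Request:
move_arm(plan=[-2,15,0,0,0,4,10,-2,15,0,0,0,4,10,-2,15,0,0,0,4,10,-2,15,0,0,0,4,10,-1,15,0,0,0,4,10,0,15,0,0,0,4,10,0,15,0,0,0,4,10,0,14,0,0,0,4,10,0,12,0,0,0,4,10,0,8,0,0,0,4,10,0,4,0,0,0,4,10,0,0,0,0,0,4.5,10])

```text
time: 12.6
eef_pos: [0.6191, 0.3754, 0.1849]
tcp_rot: [0.702, 0.713, -0.001, -0.0]
contact_force: [0.1, -0.1, -3.0]
opening: 0.203
finger_force: 60.0
```

Run:
```python
from h import *
c=grab("wrist"); s=ctrl.get_state(); print(s["eef_pos"],R.from_quat(s["tcp_rot"]).as_euler("zyx",degrees=True),s["contact_force"],s["wrist_torque"])
crop(c,0,0,640,480,1,"w5")
```

```text
[0.61920282 0.37502007 0.18488126] [-9.09956309e+01 -1.10898796e-01  1.79951068e+02] [ 1.15986445  0.49274984 -3.18072386] [ 0.05231092 -0.02237129  0.00257379]
```

View pics/w5.png

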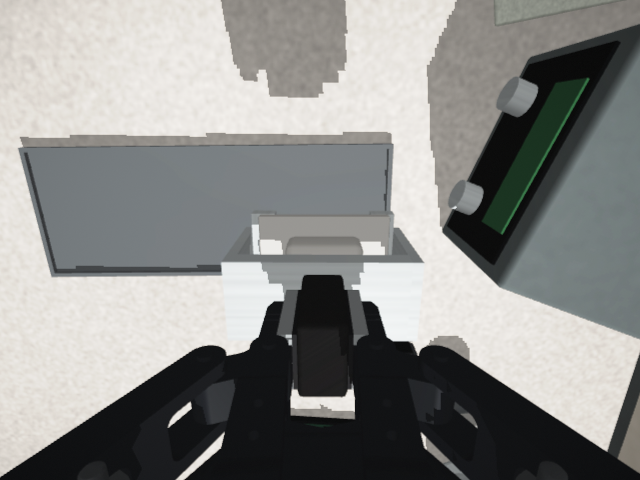

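Tray corners are at (22,148), (391,144) and (53,274); the cap is visible on the puller. I'll locate the tray.

Run:
```python
from h import *
c=grab("wrist")
fl,fr,nl=[px2w(c,u,v,.008)[:2]*1e3 for u,v in [(21,147),(392,144),(52,275)]]
print(fl,fr,nl,np.linalg.norm(fr-fl),np.linalg.norm(fl-nl)); ctr=(fr+nl)/2; ux=(fr-fl)/np.linalg.norm(fr-fl)
print("ctr",ctr,"yaw",np.degrees(np.arctan2(ux[1],ux[0]))); print([ctr+k*ux for k in (-100,0,100)])
```

```text
[361.48834514 427.0072634 ] [676.45085811 434.89233941] [362.97351098 308.7366543 ] 315.06119882107345 118.27993359984032
ctr [519.71218455 371.81449686] yaw 1.4340983744580682
[array([419.7435073 , 369.31178436]), array([519.71218455, 371.81449686]), array([619.68086179, 374.31720936])]
```

Request:
move_arm(plan=[0,0,-6,0,0,0,10,0,0,-12,0,0,0,10,0,0,-18,0,0,0,10,0,0,-18,0,0,0,10,0,0,-15,0,0,0,10,0,0,-10,0,0,0,10,0,0,-7,0,0,0,10,0,0,-4,0,0,0,10,0,0,-2,0,0,0,10,0,0,-2,0,0,0,10,0,0,-2,0,0,0,10,0,0,-1,0,0,0,10])

```text
time: 13.9
eef_pos: [0.62, 0.3749, 0.0897]
tcp_rot: [0.703, 0.711, 0.0, 0.0]
contact_force: [0.6, 0.0, -3.8]
opening: 0.203
finger_force: 59.8
```

Request:
move_arm(plan=[0,0,-1,0,0,0,10,0,0,-1,0,0,0,10,0,0,-1,0,0,0,10,0,0,-1,0,0,0,10,0,0,-1,0,0,0,10,0,0,-1,0,0,0,10,0,0,-1,0,0,0,10,0,0,-1,0,0,0,10,0,0,-1,0,0,0,10,0,0,0,0,0,0,10])

```text
time: 14.9
eef_pos: [0.6197, 0.3748, 0.0802]
tcp_rot: [0.703, 0.711, -0.0, -0.0]
contact_force: [0.1, 0.1, -2.6]
opening: 0.204
finger_force: 59.9
```

Request:
move_arm(plan=[0,0,-1,0,0,0,10,0,0,-1.2,0,0,0,10,0,0,0,0,0,0,10,0,-4,0,0,0,0,10,0,-7,0,0,0,0,10,0,-9,0,0,0,0,10,0,-10,0,0,0,0,10,0,-10,0,0,0,0,10,0,-10,0,0,0,0,10,0,-10,0,0,0,0,10,0,-10,0,0,0,0,10,0,-8,0,0,0,0,10])

```text
time: 16.1
eef_pos: [0.6198, 0.2958, 0.0781]
tcp_rot: [0.703, 0.711, -0.0, 0.0]
contact_force: [-0.5, -0.3, -3.6]
opening: 0.205
finger_force: 59.9
```

Request:
move_arm(plan=[0,-8,0,0,0,0,10,0,-5,0,0,0,0,10,0,0,0,0,0,0,10,0,0,10,0,0,0,10,0,0,20,0,0,0,10,0,0,25,0,0,0,10,0,0,25,0,0,0,10,0,0,15,0,0,0,10,0,0,5,0,0,0,10,0,0,0,0,0,0,10])

```text
time: 17.1
eef_pos: [0.62, 0.2841, 0.179]
tcp_rot: [0.703, 0.711, 0.001, 0.0]
contact_force: [0.2, 0.5, -2.4]
opening: 0.204
finger_force: 60.1
```

Run:
```python
from h import *
c=grab("wrist"); s=ctrl.get_state(); print(s["eef_pos"],R.from_quat(s["tcp_rot"]).as_euler("zyx",degrees=True),s["contact_force"],s["wrist_torque"])
t=grab("top"); a=cv2.resize(t["color"][140:320,90:440,::-1],None,fx=1.9,fy=1.9,interpolation=cv2.INTER_CUBIC)
b=np.ascontiguousarray(c["color"][0:250,0:640,::-1]); w=max(a.shape[1],b.shape[1])
f=lambda m:cv2.copyMakeBorder(m,0,0,0,w-m.shape[1],cv2.BORDER_CONSTANT)
cv2.imwrite("pics/w6.png",np.vstack([f(b),f(a)]))
```

```text
[0.61936112 0.28386281 0.17749239] [-9.06701410e+01 -5.10827023e-02  1.79988060e+02] [-0.3865582   0.50819577 -3.20567228] [0.01794864 0.02930195 0.00132387]
```

View pics/w6.png

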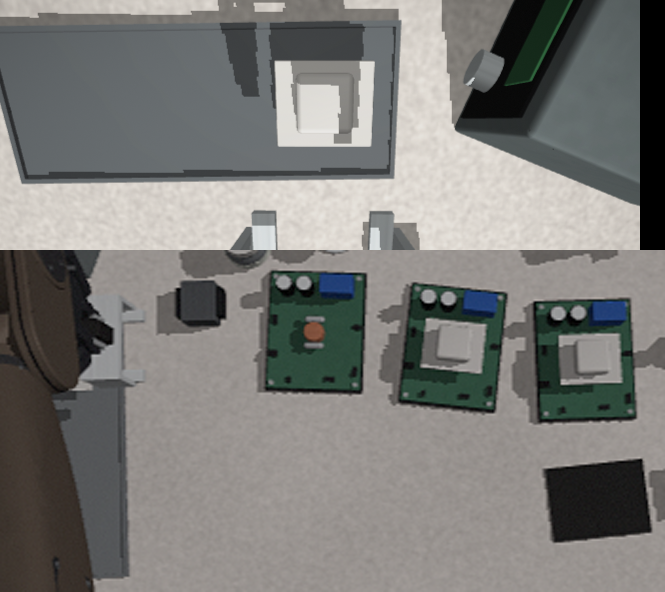

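Request:
move_arm(plan=[-4,-15,0,0,0,-4,10,-6,-25,0,0,0,-7.5,10,-6,-28,0,0,0,-7.5,10,-6,-28,0,0,0,-7.5,10,-6,-28,0,0,0,-7.5,10,-6,-28,0,0,0,-7.5,10,-6,-28,0,0,0,-7.5,10,-6,-28,0,0,0,-7.5,10,-6,-28,0,0,0,-7.5,10,-6,-28,0,0,0,-7.5,10,-6,-28,0,0,0,-7.5,10,-6,-28,0,0,0,-7.5,10])

```text
time: 18.4
eef_pos: [0.5484, -0.0371, 0.1763]
tcp_rot: [0.999, 0.034, -0.002, -0.0]
contact_force: [-0.1, 0.3, -2.9]
opening: 0.198
finger_force: 59.9
```

Request:
move_arm(plan=[-6,-25,0,0,0,-7,10,-5,-15,-10,0,0,-4.8,10,-3,-4,-10,0,0,0,10,0,0,-5,0,0,0,10,0,0,0,0,0,0,10,0,0,0,0,0,0,10])

```text
time: 19.0
eef_pos: [0.5358, -0.0793, 0.1527]
tcp_rot: [0.998, -0.066, -0.0, -0.0]
contact_force: [0.2, 0.1, -3.5]
opening: 0.205
finger_force: 59.9
```

Run:
```python
from h import *
c=grab("wrist"); s=ctrl.get_state(); print(s["eef_pos"],R.from_quat(s["tcp_rot"]).as_euler("zyx",degrees=True),s["contact_force"],s["wrist_torque"])
crop(c,0,0,640,480,1,"w7")
# auto crown+flange: bright region inside green board near expectation
print(w2px(c,(.6235,-.0917,.042)))
g=c["color"].astype(int); 
m=((g.min(2)>110)).astype(np.uint8)
```

```text
[ 0.53615604 -0.07943731  0.15326355] [ 7.54551130e+00  1.78091947e-02 -1.79992688e+02] [ 0.52321468  0.67066298 -2.25085209] [0.06546926 0.03034793 0.01341355]
[323.75932153 102.40995164]
```

View pics/w7.png

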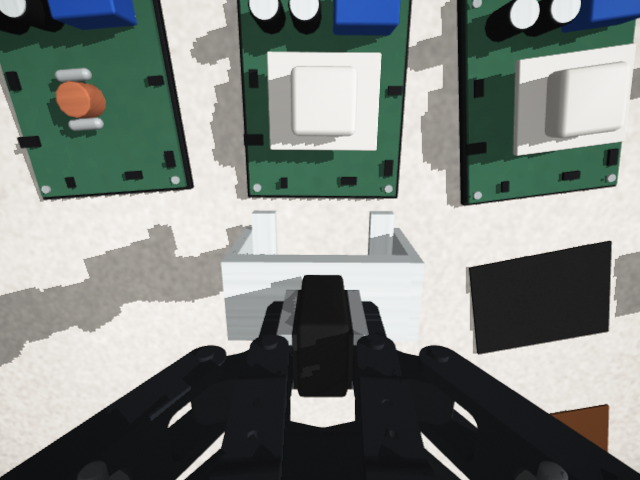

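Cap B's flange corners are (267,52), (381,53), (378,150) and (270,149), almost the same view as for A. It needs the same alignment with an advance of about 90 mm, so I'll repeat the sequence.

Request:
move_arm(plan=[0,0,-15,0,0,0,10,0,0,-20,0,0,0,10,0,0,-15,0,0,0,10,0,0,-10,0,0,0,10,0,0,-7,0,0,0,10,0,0,0,0,0,0,10,10,-1.3,0,0,0,0,10,12,-1.6,0,0,0,0,10,12,-1.6,0,0,0,0,10,10,-1.3,0,0,0,0,10,6,-0.8,0,0,0,0,10,0,0,0,0,0,0,10])

```text
time: 20.25
eef_pos: [0.5869, -0.087, 0.0863]
tcp_rot: [0.998, -0.067, 0.0, 0.0]
contact_force: [0.9, 0.0, -3.0]
opening: 0.203
finger_force: 60.0
```

Request:
move_arm(plan=[8,-1.1,0,0,0,0,10,10,-1.3,0,0,0,0,10,10,-1.3,0,0,0,0,10,7,-0.9,0,0,0,0,10,4,-0.5,0,0,0,0,10,0,0,0,0,0,0,10])

```text
time: 20.85
eef_pos: [0.6253, -0.092, 0.0861]
tcp_rot: [0.998, -0.067, 0.0, 0.0]
contact_force: [0.1, 0.3, -3.1]
opening: 0.201
finger_force: 60.0
```

Run:
```python
from h import *
c=grab("wrist"); s=ctrl.get_state(); print(s["eef_pos"],R.from_quat(s["tcp_rot"]).as_euler("zyx",degrees=True),s["contact_force"],s["wrist_torque"])
a=cv2.imread("pics/w3.png"); b=cv2.resize(np.ascontiguousarray(c["color"][0:420,160:480,::-1]),(a.shape[1],a.shape[0]))
cv2.imwrite("pics/w8.png",np.hstack([a[200:480,60:400],b[200:480,60:400]]))
```

```text
[ 0.62486502 -0.0918757   0.08598617] [ 7.63593072e+00 -2.44118376e-02 -1.79994203e+02] [-0.26885151  0.03970657 -2.11188219] [ 0.03091872 -0.0494397   0.06108656]
```

View pics/w8.png

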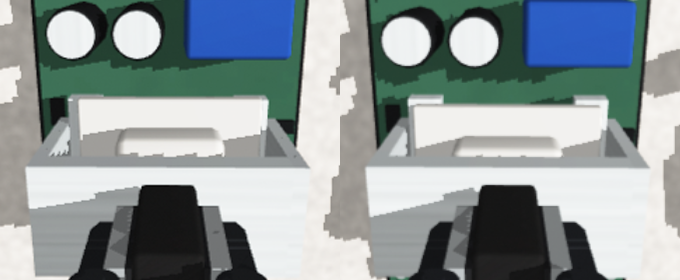

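The cap is centred between the plates and the ledges reach just past the flange front. Pulling it up now.

Request:
move_arm(plan=[0,0,2,0,0,0,10,0,0,2,0,0,0,10,0,0,2,0,0,0,10,0,0,2,0,0,0,10,0,0,2,0,0,0,10,0,0,2,0,0,0,10,0,0,2,0,0,0,10,0,0,2,0,0,0,10,0,0,2,0,0,0,10,0,0,2,0,0,0,10,0,0,2,0,0,0,10,0,0,2,0,0,0,10])

```text
time: 22.1
eef_pos: [0.6261, -0.0923, 0.1125]
tcp_rot: [0.998, -0.067, 0.002, 0.0]
contact_force: [0.3, -0.0, -2.5]
opening: 0.203
finger_force: 60.1
```

Request:
move_arm(plan=[0,0,2,0,0,0,10,0,0,2,0,0,0,10,0,0,5,0,0,0,10,0,0,8,0,0,0,10,0,0,10,0,0,0,10,0,0,12,0,0,0,10,0,0,12,0,0,0,10,0,0,10,0,0,0,10,0,0,8,0,0,0,10,0,0,5,0,0,0,10,0,0,2,0,0,0,10,0,0,0,0,0,0,10])

```text
time: 23.3
eef_pos: [0.6248, -0.0919, 0.1862]
tcp_rot: [0.998, -0.067, 0.0, -0.0]
contact_force: [-0.1, -0.3, -3.2]
opening: 0.203
finger_force: 60.1
```

Run:
```python
from h import *
c=grab("wrist"); crop(c,0,0,640,480,1,"w9"); s=ctrl.get_state(); print(s["eef_pos"],R.from_quat(s["tcp_rot"]).as_euler("zyx",degrees=True),s["contact_force"],s["wrist_torque"])
a=cv2.imread("pics/w4.png")[:380,440:]; b=c["color"][100:480,160:480,::-1]
print("mean abs diff in the puller/cap window vs cap A carried", np.abs(a[110:240,60:270].astype(int)-b[110:240,60:270]).mean())
# copper coil visible?
g=c["color"].astype(int); m=(g[...,0]>150)&(g[...,0]-g[...,2]>60); print("copper px",m.sum(),np.argwhere(m).mean(0))
# tray check, top camera: corner colour mask
t=grab("top"); h=t["color"].astype(int); mm=(abs(h-[92,98,103]).max(2)<22).astype(np.uint8); mm[:,170:]=0; mm[:160]=0
ct=max(cv2.findContours(mm,0,2)[0],key=cv2.contourArea); r=cv2.minAreaRect(ct); print(r)
```

```text
[ 0.6245356  -0.09183539  0.18571209] [ 7.64287116e+00 -3.95361391e-02 -1.79987202e+02] [ 0.64882478  0.48990482 -3.05182079] [-0.06242976  0.00253093 -0.02804812]
mean abs diff in the puller/cap window vs cap A carried 11.698644688644688
copper px 2968 [175.51314016 376.92587601]
((86.00428771972656, 313.88916015625), (117.6552963256836, 308.39862060546875), 31.783676147460938)
```

Run:
```python
from h import *
b=cv2.imread("pics/w9.png").astype(int); print("coil spot bgr",b[205:212,320:330].mean((0,1)), "flange spot",b[222:232,310:340].mean((0,1)), "crown", b[243:250,310:340].mean((0,1)))
a=cv2.imread("pics/w4.png").astype(int)[:, 440:]; print("A:",a[105:112,160:170].mean((0,1)),a[122:132,150:180].mean((0,1)),a[143:150,150:180].mean((0,1)))
t0=cv2.imread("pics/top0.png"); t=grab("top"); t1=np.ascontiguousarray(t["color"][:,:,::-1])
print((np.abs(t0.astype(int)-t1).max(2)>40)[165:325,90:170].astype(int)[::8,::5])
```

```text
coil spot bgr [ 84.71428571 121.51428571 202.91428571] flange spot [237.88666667 240.04       241.01      ] crown [202.08571429 206.30952381 208.17142857]
A: [ 80.52857143 116.05714286 196.2       ] [231.05333333 234.02       235.04      ] [200.52857143 205.09047619 206.73809524]
[[0 0 0 0 0 0 0 0 0 0 0 0 0 0 0 0]
 [0 0 0 0 0 0 0 0 0 0 0 0 0 0 0 0]
 [0 0 0 0 0 0 0 0 0 0 0 0 0 0 0 0]
 [0 0 0 0 0 1 1 1 1 1 0 0 0 0 0 0]
 [0 0 0 0 0 1 1 1 1 1 0 0 0 0 0 0]
 [0 0 0 0 0 1 1 1 0 1 0 0 0 0 0 0]
 [0 0 0 0 0 1 1 1 1 1 0 0 0 0 0 0]
 [0 0 0 0 0 0 0 0 0 0 0 0 0 1 0 0]
 [0 0 0 0 0 0 0 0 0 0 0 0 0 0 0 0]
 [0 0 0 0 0 0 0 0 0 0 0 0 0 0 0 0]
 [0 0 0 0 0 0 0 0 0 0 0 0 0 0 0 0]
 [0 0 0 0 0 0 0 0 0 0 0 0 0 0 0 0]
 [0 0 0 0 0 0 0 0 0 0 0 0 0 0 0 0]
 [0 0 0 0 0 0 0 0 0 0 0 0 0 0 0 0]
 [0 0 0 0 0 0 0 0 0 0 0 0 0 0 0 0]
 [0 0 0 0 0 0 0 0 0 0 0 0 0 0 0 0]
 [0 0 0 0 0 0 0 0 0 0 0 0 0 0 0 0]
 [0 0 0 0 0 0 0 0 0 0 0 0 0 0 0 0]
 [0 0 0 0 0 0 0 0 0 0 0 0 0 0 0 0]
 [0 0 0 0 0 0 0 0 0 0 0 0 0 0 0 0]]
```

Coil B is exposed, the cap rides on the puller, and the tray hasn't moved. Carrying it to the middle slot.

Request:
move_arm(plan=[-1,4,0,0,0,2,10,-2,9,0,0,0,3.5,10,-3,14,0,0,0,3.5,10,-4,19,0,0,0,3.5,10,-4,19,0,0,0,3.5,10,-4,19,0,0,0,3.5,10,-4,19,0,0,0,3.5,10,-4,19,0,0,0,3.5,10,-4,19,0,0,0,3.5,10,-4,19,0,0,0,3.5,10,-4,19,0,0,0,3.5,10,-4,19,0,0,0,3.5,10])

```text
time: 24.65
eef_pos: [0.5823, 0.1071, 0.1858]
tcp_rot: [0.959, 0.285, -0.0, -0.0]
contact_force: [0.0, -0.2, -3.7]
opening: 0.202
finger_force: 60.1
```

Request:
move_arm(plan=[-4,19,0,0,0,3.5,10,-4,19,0,0,0,3.5,10,-4,19,0,0,0,3.5,10,-4,19,0,0,0,3.5,10,-4,19,0,0,0,3.5,10,-4,19,0,0,0,3.5,10,-4,19,0,0,0,3.5,10,-4,19,0,0,0,3.5,10,-5,19,0,0,0,3.5,10,-5,19,0,0,0,3.5,10,-5,19,0,0,0,3.5,10,-5,19,0,0,0,3.5,10])

```text
time: 25.85
eef_pos: [0.5301, 0.335, 0.1857]
tcp_rot: [0.793, 0.609, -0.0, -0.0]
contact_force: [-0.4, 0.4, -3.3]
opening: 0.204
finger_force: 60.1
```

Request:
move_arm(plan=[-4,17,0,0,0,3.5,10,-3,13,0,0,0,3.5,10,-2,8,0,0,0,3.5,10,-1,4,0,0,0,3.5,10,0,0,0,0,0,0,10,0,0,0,0,0,0,10])

```text
time: 26.45
eef_pos: [0.5205, 0.3761, 0.1857]
tcp_rot: [0.714, 0.7, -0.0, -0.0]
contact_force: [-0.3, 0.5, -2.9]
opening: 0.204
finger_force: 60.1
```

Run:
```python
from h import *
s=ctrl.get_state(); print(s["eef_pos"],R.from_quat(s["tcp_rot"]).as_euler("zyx",degrees=True),s["contact_force"],s["wrist_torque"])
c=grab("wrist"); crop(c,0,0,640,480,1,"w10")
# predicted tray corners (rim) vs image gradient: check edges near corners
b=c["color"].astype(int).sum(2)//3
for p in [(361.5,427,8),(676.5,434.9,8)]:
    print("pred",w2px(c,np.array(p)/1e3))
u,v=w2px(c,np.array((.46,.4294,.008))); print("edge row pred",v, b[int(v)-14:int(v)+15:2,int(u)])
u,v=w2px(c,np.array((.362,.38,.008))); print("edge col pred",u, b[int(v),int(u)-14:int(u)+15:2])
```

```text
[0.52047975 0.37607372 0.18574853] [-8.88410522e+01 -3.44722820e-02  1.79973892e+02] [-0.29453886  0.49697487 -2.87376686] [ 0.03976112  0.00055022 -0.01292385]
pred [136.50463179 157.45584716]
pred [505.85522586 140.17111798]
edge row pred 152.19004996455607 [218 202 132 132 132 130 121 116 115 116 115 114 115 114 114]
edge col pred 146.29811260857028 [223 214 212 212 210 211 112 112  73  89 112 112 112 113 112]
```

Request:
move_arm(plan=[0,-1,-6,0,0,1,10,0,0,-12,0,0,1,10,0,0,-18,0,0,0,10,0,0,-18,0,0,0,10,0,0,-15,0,0,0,10,0,0,-10,0,0,0,10,0,0,-7,0,0,0,10,0,0,-4,0,0,0,10,0,0,-2,0,0,0,10,0,0,-2,0,0,0,10,0,0,-2,0,0,0,10,0,0,-1,0,0,0,10])

```text
time: 27.7
eef_pos: [0.521, 0.3752, 0.0895]
tcp_rot: [0.702, 0.712, 0.0, 0.0]
contact_force: [0.1, 0.8, -2.6]
opening: 0.201
finger_force: 59.9
```

Request:
move_arm(plan=[0,0,-1,0,0,0,10,0,0,-1,0,0,0,10,0,0,-1,0,0,0,10,0,0,-1,0,0,0,10,0,0,-1,0,0,0,10,0,0,-1,0,0,0,10,0,0,-1,0,0,0,10,0,0,-1,0,0,0,10,0,0,-1,0,0,0,10,0,0,-1,0,0,0,10,0,0,-1.5,0,0,0,10,0,0,0,0,0,0,10])

```text
time: 28.9
eef_pos: [0.5206, 0.375, 0.0773]
tcp_rot: [0.702, 0.712, -0.0, -0.0]
contact_force: [1.0, 0.2, -2.5]
opening: 0.205
finger_force: 59.9
```

Request:
move_arm(plan=[0,-4,0,0,0,0,10,0,-7,0,0,0,0,10,0,-9,0,0,0,0,10,0,-10,0,0,0,0,10,0,-10,0,0,0,0,10,0,-10,0,0,0,0,10,0,-10,0,0,0,0,10,0,-10,0,0,0,0,10,0,-9,0,0,0,0,10,0,-7,0,0,0,0,10,0,-5,0,0,0,0,10,0,0,0,0,0,0,10])

```text
time: 30.1
eef_pos: [0.5208, 0.2835, 0.0776]
tcp_rot: [0.702, 0.712, -0.0, -0.0]
contact_force: [-0.2, -0.7, -2.0]
opening: 0.204
finger_force: 60.0
```

Request:
move_arm(plan=[0,0,10,0,0,0,10,0,0,20,0,0,0,10,0,0,25,0,0,0,10,0,0,25,0,0,0,10,0,0,15,0,0,0,10,0,0,5,0,0,0,10,0,0,0,0,0,0,10])

```text
time: 30.8
eef_pos: [0.521, 0.2844, 0.1784]
tcp_rot: [0.702, 0.712, 0.001, 0.0]
contact_force: [0.1, -0.1, -3.4]
opening: 0.205
finger_force: 60.2
```

Run:
```python
from h import *
s=ctrl.get_state(); print(s["eef_pos"],R.from_quat(s["tcp_rot"]).as_euler("zyx",degrees=True),s["contact_force"])
c=grab("wrist"); crop(c,0,0,640,480,1,"w11"); g=c["color"].astype(int)
m=((g.min(2)>185)).astype(np.uint8); m[205:]=0
n,l,st,ce=cv2.connectedComponentsWithStats(m)
for q,e in zip(st,ce):
    if 1500<q[4]<20000: print(q,e,px2w(c,*e,.034)*1e3)
```

```text
[0.52102256 0.28438725 0.17836376] [-9.08731846e+01  7.67954502e-02 -1.79971222e+02] [ 0.05527826 -0.09165359 -3.41398067]
[ 274   62  100   86 5210] [318.23128599 111.46602687] [516.5627479  368.83853741  34.        ]
[ 408   64  105   85 6386] [460.54274977 111.02959599] [621.96921757 370.71838774  34.        ]
```

Request:
move_arm(plan=[0,-15,0,0,0,-4.5,10,0,-25,0,0,0,-4.5,10,0,-30,0,0,0,-4.5,10,0,-30,0,0,0,-4.5,10,0,-30,0,0,0,-4.5,10,0,-30,0,0,0,-4.5,10,0,-30,0,0,0,-4.5,10,0,-30,0,0,0,-4.5,10,-1,-30,0,0,0,-4.5,10,-1,-30,0,0,0,-4.5,10,-1,-30,0,0,0,-4.5,10,-1,-30,0,0,0,-4.5,10])

```text
time: 32.05
eef_pos: [0.5155, -0.0567, 0.1756]
tcp_rot: [0.949, 0.315, -0.001, -0.001]
contact_force: [1.0, -0.3, -2.8]
opening: 0.2
finger_force: 60.0
```

Request:
move_arm(plan=[-1,-30,0,0,0,-4.6,10,-1,-30,0,0,0,-4.6,10,-1,-30,0,0,0,-4.6,10,-1,-30,0,0,0,-4.6,10,0,-30,0,0,0,-4.6,10,0,-25,-10,0,0,-4.6,10,0,-15,-10,0,0,-4.6,10,0,-7,-5,0,0,-4.4,10,0,0,0,0,0,0,10,0,0,0,0,0,0,10])

```text
time: 33.05
eef_pos: [0.5121, -0.2523, 0.1512]
tcp_rot: [1.0, 0.003, -0.001, -0.001]
contact_force: [-0.8, -0.6, -2.2]
opening: 0.202
finger_force: 60.1
```

Run:
```python
from h import *
s=ctrl.get_state(); print(s["eef_pos"],R.from_quat(s["tcp_rot"]).as_euler("zyx",degrees=True),s["contact_force"])
c=grab("wrist"); crop(c,0,0,640,480,1,"w12")
def cap(g):
    g=g.astype(int); m=((g.max(2)-g.min(2)<25)&(g.min(2)>90)).astype(np.uint8); m[:,:250]=0;m[:,400:]=0;m[190:]=0
    m=cv2.morphologyEx(m,2,np.ones((5,5),np.uint8)); ct=max(cv2.findContours(m,0,2)[0],key=cv2.contourArea)
    return cv2.approxPolyDP(ct,6,True)[:,0].tolist(), cv2.boundingRect(ct), cv2.minAreaRect(ct)
print(cap(cv2.imread("pics/w2.png"))); print(cap(cv2.imread("pics/w7.png"))); print(cap(c["color"]))
```

```text
[ 0.51210999 -0.25226929  0.15121402] [-3.32717340e-01 -1.23373959e-01 -1.79890344e+02] [-0.82131851 -0.61708683 -2.20248539]
([[266, 50], [270, 147], [376, 147], [379, 49]], (266, 49, 115, 99), ((323.0, 98.0), (98.0, 114.0), 90.0))
([[267, 52], [271, 149], [376, 149], [379, 52]], (267, 51, 114, 100), ((323.0358581542969, 100.59921264648438), (113.26297760009766, 98.57274627685547), 0.7073193788528442))
([[267, 48], [272, 146], [378, 145], [381, 47]], (267, 47, 116, 100), ((324.5, 96.5), (99.0, 115.0), 90.0))
```

Cap C's flange, at (267,48), (381,47), (378,145) and (272,146), matches the two earlier approaches to within a pixel. I'll repeat the sequence straight along +x.

Request:
move_arm(plan=[0,-0.5,-15,0,0,0,10,0,0,-20,0,0,0,10,0,0,-15,0,0,0,10,0,0,-10,0,0,0,10,0,0,-7,0,0,0,10,0,0,0,0,0,0,10,10,0,0,0,0,0,10,12,0.1,0,0,0,0,10,12,0.1,0,0,0,0,10,10,0.1,0,0,0,0,10,6,0,0,0,0,0,10,0,0,0,0,0,0,10])

```text
time: 34.3
eef_pos: [0.5638, -0.2531, 0.0857]
tcp_rot: [1.0, 0.003, 0.0, 0.0]
contact_force: [0.1, -0.4, -2.6]
opening: 0.205
finger_force: 60.1
```

Request:
move_arm(plan=[8,0,0,0,0,0,10,10,0.1,0,0,0,0,10,10,0,0,0,0,0,10,8,0,0,0,0,0,10,4,0,0,0,0,0,10,0,0,0,0,0,0,10])

```text
time: 34.9
eef_pos: [0.6034, -0.253, 0.0856]
tcp_rot: [1.0, 0.002, 0.0, 0.0]
contact_force: [-0.7, 0.8, -2.3]
opening: 0.202
finger_force: 60.1
```

Run:
```python
from h import *
c=grab("wrist"); s=ctrl.get_state(); print(s["eef_pos"],R.from_quat(s["tcp_rot"]).as_euler("zyx",degrees=True),s["contact_force"],s["wrist_torque"])
b=cv2.imread("pics/w8.png")[:,340:]; d=cv2.resize(np.ascontiguousarray(c["color"][0:420,160:480,::-1]),(448,588))[200:480,60:400]
cv2.imwrite("pics/w13.png",np.hstack([b,d]))
```

```text
[ 0.60288494 -0.25290666  0.08544762] [-2.73543384e-01 -2.58111826e-02 -1.79990969e+02] [ 0.30559317  0.10347567 -1.63318219] [ 0.00232034  0.06018614 -0.0725803 ]
```

View pics/w13.png

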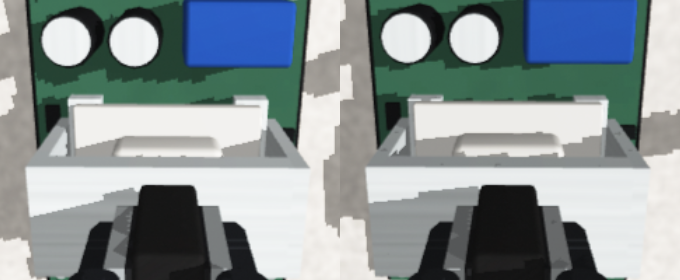

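Cap C (right) sits just like cap B (left). Pulling up, then re-checking the tray.

Request:
move_arm(plan=[0,0,2,0,0,0,10,0,0,2,0,0,0,10,0,0,2,0,0,0,10,0,0,2,0,0,0,10,0,0,2,0,0,0,10,0,0,2,0,0,0,10,0,0,2,0,0,0,10,0,0,2,0,0,0,10,0,0,2,0,0,0,10,0,0,2,0,0,0,10,0,0,2,0,0,0,10,0,0,2,0,0,0,10])

```text
time: 36.15
eef_pos: [0.6041, -0.2538, 0.1122]
tcp_rot: [1.0, 0.002, 0.002, 0.001]
contact_force: [0.1, 0.4, -3.1]
opening: 0.203
finger_force: 60.1
```

Request:
move_arm(plan=[0,0,2,0,0,0,10,0,0,2,0,0,0,10,0,0,5,0,0,0,10,0,0,8,0,0,0,10,0,0,10,0,0,0,10,0,0,12,0,0,0,10,0,0,12,0,0,0,10,0,0,10,0,0,0,10,0,0,8,0,0,0,10,0,0,5,0,0,0,10,0,0,2,0,0,0,10,0,0,0,0,0,0,10])

```text
time: 37.35
eef_pos: [0.6027, -0.253, 0.1857]
tcp_rot: [1.0, 0.002, -0.0, 0.0]
contact_force: [-0.0, 0.3, -3.1]
opening: 0.203
finger_force: 60.1
```

Run:
```python
from h import *
c=grab("wrist"); crop(c,0,0,640,480,1,"w14"); s=ctrl.get_state(); print(s["eef_pos"],R.from_quat(s["tcp_rot"]).as_euler("zyx",degrees=True),s["contact_force"])
b=cv2.imread("pics/w14.png").astype(int); print("coil",b[205:212,320:330].mean((0,1)), "flange",b[222:232,310:340].mean((0,1)))
t0=cv2.imread("pics/top0.png"); t=grab("top"); t1=np.ascontiguousarray(t["color"][:,:,::-1]); cv2.imwrite("pics/top14.png",t1)
print((np.abs(t0.astype(int)-t1).max(2)>40)[165:325,90:170].astype(int)[::8,::5])
```

```text
[ 0.60255805 -0.25285225  0.1851781 ] [-2.55558095e-01 -3.67640211e-02 -1.79974956e+02] [-0.31691085 -0.89249337 -4.39604269]
coil [ 79.75714286 114.91428571 194.92857143] flange [229. 232. 233.]
[[0 0 0 0 0 0 0 0 0 0 0 0 0 0 0 0]
 [0 0 0 0 0 0 0 0 0 0 0 0 0 0 0 0]
 [0 0 0 0 0 0 0 0 0 0 0 0 0 0 0 0]
 [0 0 0 0 0 1 1 1 1 1 0 0 0 0 0 0]
 [0 0 0 0 0 1 1 1 1 1 0 0 0 0 0 0]
 [0 0 0 0 0 1 1 1 0 1 0 0 0 0 0 0]
 [0 0 0 0 0 1 1 1 1 1 0 0 0 0 0 0]
 [0 0 0 0 0 0 0 0 0 0 0 0 0 0 0 0]
 [0 0 0 0 0 1 1 1 1 1 0 0 0 0 0 0]
 [0 0 0 0 0 1 1 1 1 1 0 0 0 0 0 0]
 [0 0 0 0 0 1 1 1 1 1 0 0 0 0 0 0]
 [0 0 0 0 0 1 1 1 1 1 0 0 0 0 0 0]
 [0 0 0 0 0 0 0 0 0 0 0 0 0 0 0 0]
 [0 0 0 0 0 0 0 0 0 0 0 0 0 0 0 0]
 [0 0 0 0 0 0 0 0 0 0 0 0 0 0 0 0]
 [0 0 0 0 0 0 0 0 0 0 0 0 0 0 0 0]
 [0 0 0 0 0 0 0 0 0 0 0 0 0 0 0 0]
 [0 1 0 0 0 0 0 0 0 0 0 0 0 0 0 0]
 [0 0 0 0 0 0 0 0 0 0 0 0 0 0 0 0]
 [0 0 0 0 0 0 0 0 0 0 0 0 0 0 0 0]]
```

Request:
move_arm(plan=[-1,4,0,0,0,2.4,10,-2,9,0,0,0,2.4,10,-4,14,0,0,0,2.4,10,-5,18,0,0,0,2.4,10,-5,18,0,0,0,2.4,10,-5,18,0,0,0,2.4,10,-5,18,0,0,0,2.4,10,-5,18,0,0,0,2.4,10,-5,18,0,0,0,2.4,10,-5,18,0,0,0,2.4,10,-5,18,0,0,0,2.4,10,-5,18,0,0,0,2.4,10])

```text
time: 38.65
eef_pos: [0.5504, -0.0625, 0.1857]
tcp_rot: [0.968, 0.253, 0.0, 0.0]
contact_force: [0.2, 0.8, -3.2]
opening: 0.198
finger_force: 60.1
```

Request:
move_arm(plan=[-5,18,0,0,0,2.4,10,-5,18,0,0,0,2.4,10,-5,18,0,0,0,2.4,10,-5,18,0,0,0,2.4,10,-5,18,0,0,0,2.4,10,-5,18,0,0,0,2.4,10,-5,18,0,0,0,2.4,10,-5,18,0,0,0,2.4,10,-5,18,0,0,0,2.4,10,-5,18,0,0,0,2.4,10,-5,18,0,0,0,2.4,10,-5,18,0,0,0,2.4,10])

```text
time: 39.85
eef_pos: [0.4901, 0.1533, 0.1857]
tcp_rot: [0.874, 0.485, 0.0, 0.0]
contact_force: [0.7, 0.1, -3.2]
opening: 0.207
finger_force: 60.1
```

Request:
move_arm(plan=[-5,18,0,0,0,2.4,10,-5,18,0,0,0,2.4,10,-5,18,0,0,0,2.4,10,-5,18,0,0,0,2.4,10,-5,18,0,0,0,2.4,10,-5,18,0,0,0,2.4,10,-5,18,0,0,0,2.4,10,-5,18,0,0,0,2.4,10,-5,18,0,0,0,2.4,10,-5,18,0,0,0,2.4,10,-5,16,0,0,0,2.4,10,-5,12,0,0,0,2.4,10])

```text
time: 41.05
eef_pos: [0.4299, 0.3613, 0.1856]
tcp_rot: [0.726, 0.688, 0.0, -0.0]
contact_force: [0.0, 0.7, -3.6]
opening: 0.205
finger_force: 60.1
```

Request:
move_arm(plan=[-5,8,0,0,0,2.2,10,-4,5,0,0,0,1.8,10,0,0,0,0,0,0,10,0,0,0,0,0,0,10])

```text
time: 41.45
eef_pos: [0.4218, 0.3727, 0.1856]
tcp_rot: [0.703, 0.711, -0.0, 0.0]
contact_force: [-0.4, 0.2, -3.2]
opening: 0.201
finger_force: 59.9
```

Run:
```python
from h import *
s=ctrl.get_state(); print(s["eef_pos"],R.from_quat(s["tcp_rot"]).as_euler("zyx",degrees=True),s["contact_force"])
c=grab("wrist"); crop(c,0,0,640,480,1,"w15"); g=c["color"].astype(int); b=g.sum(2)//3
for p in [(.4,.428),(.60,.433)]:
    u,v=w2px(c,np.array((*p,.008))); print("edge row pred",v, b[int(v)-14:int(v)+15:2,int(u)] if 0<u<640 else u)
u,v=w2px(c,np.array((.362,.38,.008))); print("edge col pred",u, b[int(v),int(u)-14:int(u)+15:2])
m=((g.min(2)>185)).astype(np.uint8); m[205:]=0
n,l,st,ce=cv2.connectedComponentsWithStats(m)
for q,e in zip(st,ce):
    if 1500<q[4]<20000: print(q,e,px2w(c,*e,.034)*1e3)
```

```text
[0.42177248 0.37268682 0.1855592 ] [-9.06487813e+01  3.59861792e-03  1.79974409e+02] [-0.44412091  0.2133064  -3.21216838]
edge row pred 148.05426764021462 [175 114 166 118 118 119 109 105 106 105 105 105 106 105 105]
edge row pred 144.66631325285164 [111 111 114 115 114 115 117  48  56  56  56  56  56  56  55]
edge col pred 255.71774251757162 [200 200 199 197 198 201 123 104  77 105 105 105 105 105 105]
```

Request:
move_arm(plan=[-1,0,-6,0,0,0,10,-1,0,-12,0,0,0,10,0,0,-18,0,0,0,10,0,0,-18,0,0,0,10,0,0,-15,0,0,0,10,0,0,-10,0,0,0,10,0,0,-7,0,0,0,10,0,0,-4,0,0,0,10,0,0,-2,0,0,0,10,0,0,-2,0,0,0,10,0,0,-2,0,0,0,10,0,0,-1,0,0,0,10])

```text
time: 42.7
eef_pos: [0.42, 0.3731, 0.0889]
tcp_rot: [0.703, 0.711, 0.0, 0.0]
contact_force: [0.8, 0.1, -3.6]
opening: 0.196
finger_force: 60.0
```

Request:
move_arm(plan=[0,0,-1,0,0,0,10,0,0,-1,0,0,0,10,0,0,-1,0,0,0,10,0,0,-1,0,0,0,10,0,0,-1,0,0,0,10,0,0,-1,0,0,0,10,0,0,-1,0,0,0,10,0,0,-1,0,0,0,10,0,0,-1,0,0,0,10,0,0,-1,0,0,0,10,0,0,-1.5,0,0,0,10,0,0,0,0,0,0,10])

```text
time: 43.9
eef_pos: [0.4196, 0.3729, 0.0768]
tcp_rot: [0.703, 0.711, -0.0, -0.0]
contact_force: [0.4, -0.1, -3.3]
opening: 0.202
finger_force: 60.1
```

Request:
move_arm(plan=[0,-4,0,0,0,0,10,0,-7,0,0,0,0,10,0,-9,0,0,0,0,10,0,-10,0,0,0,0,10,0,-10,0,0,0,0,10,0,-10,0,0,0,0,10,0,-10,0,0,0,0,10,0,-10,0,0,0,0,10,0,-9,0,0,0,0,10,0,-7,0,0,0,0,10,0,-5,0,0,0,0,10,0,0,0,0,0,0,10])

```text
time: 45.1
eef_pos: [0.4198, 0.2815, 0.0771]
tcp_rot: [0.703, 0.711, -0.0, -0.0]
contact_force: [0.6, -0.2, -2.5]
opening: 0.201
finger_force: 60.1
```

Request:
move_arm(plan=[0,0,10,0,0,0,10,0,0,20,0,0,0,10,0,0,25,0,0,0,10,0,0,25,0,0,0,10,0,0,15,0,0,0,10,0,0,5,0,0,0,10,0,0,0,0,0,0,10])

```text
time: 45.8
eef_pos: [0.4203, 0.2825, 0.1783]
tcp_rot: [0.703, 0.711, 0.001, 0.0]
contact_force: [0.4, -0.3, -3.4]
opening: 0.207
finger_force: 60.2
```

Run:
```python
from h import *
s=ctrl.get_state(); print(s["eef_pos"],R.from_quat(s["tcp_rot"]).as_euler("zyx",degrees=True),s["contact_force"])
c=grab("wrist"); crop(c,0,0,640,480,1,"w16"); g=c["color"].astype(int)
m=((g.min(2)>185)).astype(np.uint8); m[205:]=0
n,l,st,ce=cv2.connectedComponentsWithStats(m)
for q,e in zip(st,ce):
    if 1000<q[4]<20000: print(q,e,px2w(c,*e,.034)*1e3)
t0=cv2.imread("pics/top0.png"); t=grab("top"); t1=np.ascontiguousarray(t["color"][:,:,::-1]); cv2.imwrite("pics/top16.png",t1)
quad(t,"pad(first-view corners)",[(470,346),(624,331),(637,445),(484,460)],.003,220,140,3)
print("pad diff",(np.abs(t0.astype(int)-t1).max(2)>40)[240:300,370:440].mean())
```

```text
[0.42025216 0.28247514 0.17832343] [-9.06808775e+01  1.25210128e-01 -1.79945417e+02] [ 0.37069377 -0.32024221 -3.41183632]
[   58     8   319   197 18874] [190.17759881 142.0537247 ] [319.25505905 343.93478341  34.        ]
[ 274   60   66   86 3895] [304.91630295 110.25365854] [406.33806958 367.73890152  34.        ]
[ 409   62  104   85 5891] [461.23289764 109.23900866] [521.99024323 369.78977646  34.        ]
[ 540   87   90   61 1423] [562.78706957 128.78566409] [600.18734234 356.81766968  34.        ]
[ 475  182   97   23 1242] [517.82850242 194.18518519] [575.07068909 306.7606493   34.        ]
pad(first-view corners) [ 435.8 -259.9] len 87.6 118.4 yaw [3.9 3.8]
pad diff 0.0
```

Request:
move_arm(plan=[4,-10,0,0,0,-4,10,8,-20,0,0,0,-4,10,10,-28,0,0,0,-4,10,10,-28,0,0,0,-4,10,10,-28,0,0,0,-4,10,10,-28,0,0,0,-4,10,8,-28,0,0,0,-4,10,6,-28,0,0,0,-4,10,4,-28,0,0,0,-4,10,0,-28,0,0,0,-4,10,0,-28,0,0,0,-4,10,0,-28,0,0,0,-4,10])

```text
time: 47.1
eef_pos: [0.4888, -0.0289, 0.1755]
tcp_rot: [0.932, 0.362, -0.001, -0.001]
contact_force: [0.1, -0.4, -2.7]
opening: 0.2
finger_force: 60.1
```

Request:
move_arm(plan=[0,-28,0,0,0,-4,10,-3,-28,0,0,0,-4,10,-6,-28,0,0,0,-4,10,-8,-28,0,0,0,-4,10,-8,-28,0,0,0,-4,10,-8,-28,0,0,0,-4,10,-8,-28,0,0,0,-4,10,-8,-18,0,0,0,-4,10,-4,-12,0,0,0,-4,10,0,-7,0,0,0,-3,10,0,0,0,0,0,0,10,0,0,0,0,0,0,10])

```text
time: 48.3
eef_pos: [0.4363, -0.2604, 0.1759]
tcp_rot: [0.999, 0.032, -0.001, -0.001]
contact_force: [-0.6, -0.1, -1.9]
opening: 0.202
finger_force: 60.2
```

Run:
```python
from h import *
s=ctrl.get_state(); print(s["eef_pos"],R.from_quat(s["tcp_rot"]).as_euler("zyx",degrees=True),s["contact_force"])
c=grab("wrist"); b=c["color"][:,:,::-1].copy(); cv2.imwrite("pics/w17.png",b)
for x,y in [(-45,60),(45,60),(45,-60),(-45,-60)]:
    r=R.from_euler("z",3.8,degrees=True).apply([x/1e3,y/1e3,0])+[.4358,-.2605,.003]; cv2.circle(b,tuple(int(k) for k in w2px(c,r).round()),3,(0,0,255),1)
cv2.imwrite("pics/w17m.png",b)
from types import SimpleNamespace
M=np.eye(4);M[:3,:3]=R.from_euler("zyx",[7.5455,.0178,-179.9927],degrees=True).as_matrix()
```

```text
[ 0.4362898  -0.26042903  0.17594495] [-3.70348267e+00 -9.33784105e-02 -1.79894843e+02] [-0.56433142 -0.06370615 -1.88224024]
```

View pics/w17m.png

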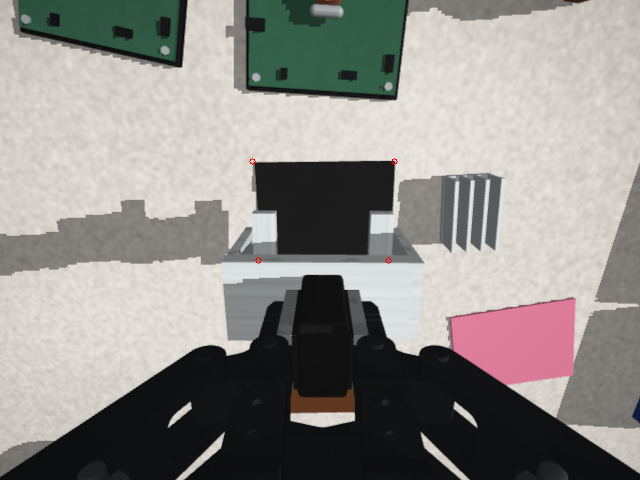

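The pad's front corners are at (255,163) and (395,161), about 1 mm to the right of the prediction. I'll lower the puller there.

Request:
move_arm(plan=[0,-1.5,-10,0,0,0.5,10,0,0,-20,0,0,0,10,0,0,-25,0,0,0,10,0,0,-20,0,0,0,10,0,0,-15,0,0,0,10,0,0,-8,0,0,0,10,0,0,-5,0,0,0,10,0,0,-2,0,0,0,10,0,0,-1,0,0,0,10,0,0,0,0,0,0,10])

```text
time: 49.35
eef_pos: [0.4372, -0.2628, 0.0718]
tcp_rot: [0.999, 0.036, 0.0, 0.0]
contact_force: [0.0, 0.1, -2.9]
opening: 0.203
finger_force: 60.1
```

Request:
move_arm(plan=[0,0,-1,0,0,0,10,0,0,-1,0,0,0,10,0,0,-1,0,0,0,10,0,0,0,0,0,0,10])

```text
time: 49.75
eef_pos: [0.4367, -0.2624, 0.068]
tcp_rot: [0.999, 0.036, -0.0, -0.0]
contact_force: [-1.0, -0.1, -3.3]
opening: 0.203
finger_force: 60.1
```

Request:
move_arm(plan=[0,0,-0.5,0,0,0,10,0,0,-0.5,0,0,0,10,0,0,-0.5,0,0,0,10,0,0,-0.3,0,0,0,10,0,0,0,0,0,0,10,0,0,0,0,0,0,10])

```text
time: 50.35
eef_pos: [0.4369, -0.2625, 0.0668]
tcp_rot: [0.999, 0.036, -0.0, -0.0]
contact_force: [-1.6, 2.6, 3.2]
opening: 0.201
finger_force: 60.9
```

Request:
move_arm(plan=[0,0,0,0,0,0,22,0,0,0,0,0,0,28,0,0,0,0,0,0,36,0,0,0,0,0,0,46,0,0,0,0,0,0,52,0,0,0,0,0,0,52,0,0,5,0,0,0,52,0,0,10,0,0,0,52,0,0,20,0,0,0,52,0,0,30,0,0,0,52,0,0,35,0,0,0,52,0,0,35,0,0,0,52])

```text
time: 51.55
eef_pos: [0.4367, -0.2623, 0.2034]
tcp_rot: [0.999, 0.036, 0.0, 0.0]
contact_force: [0.2, -0.1, 0.0]
opening: 0.608
finger_force: 0.0
```

Request:
move_arm(plan=[0,0,20,0,0,0,52,0,0,5,0,0,0,52,0,0,0,0,0,0,52,0,0,0,0,0,0,52])

```text
time: 51.95
eef_pos: [0.4362, -0.2619, 0.2249]
tcp_rot: [0.999, 0.036, -0.001, -0.001]
contact_force: [-0.5, -0.4, -1.0]
opening: 0.609
finger_force: 0.0
```

Run:
```python
from h import *
s=ctrl.get_state(); print(s["eef_pos"],R.from_quat(s["tcp_rot"]).as_euler("zyx",degrees=True),s["contact_force"],s["opening"])
c=grab("wrist"); a=c["color"][100:340,130:520,::-1]
t=grab("top"); b=cv2.resize(t["color"][130:330,90:290,::-1],None,fx=2,fy=2,interpolation=cv2.INTER_CUBIC)
h=max(a.shape[0],b.shape[0]); f=lambda m:cv2.copyMakeBorder(np.ascontiguousarray(m),0,h-m.shape[0],0,0,cv2.BORDER_CONSTANT)
cv2.imwrite("pics/w18.png",np.hstack([f(b),f(a)]))
```

```text
[ 0.43615542 -0.26194089  0.22494294] [-4.15447035e+00 -9.68525666e-02 -1.79910210e+02] [-0.50340991 -0.36149502 -1.0496717 ] 0.608709979291688
```

The picture budget is used up, so I'll check the final state by numbers.

Run:
```python
from h import *
t0=cv2.imread("pics/top0.png").astype(int); t=grab("top"); t1=t["color"][:,:,::-1].astype(int)
d=(np.abs(t0-t1).max(2)>40).astype(np.uint8)[165:325,90:170]
n,l,st,ce=cv2.connectedComponentsWithStats(d)
for q,e in zip(st[1:],ce[1:]):
    if q[4]>30: print("tray diff",q,px2w(t,e[0]+90,e[1]+165,.035)*1e3)
c=grab("wrist"); g=c["color"].astype(int)
m=((g.max(2)<45)).astype(np.uint8); m[300:]=0
ys,xs=np.where(m[:,200:440]); print("dark bbox",xs.min()+200,xs.max()+200,ys.min(),ys.max())
# predicted outline of standing puller: crossbar top & handle top corners, brightness inside/outside
r=R.from_euler("z",4.2,degrees=True)
for nm,hx,hy,z in (("bar",20,45,.059),("handle",15,9,.103)):
    P=[w2px(c,r.apply([x/1e3,y/1e3,0])+[.435,-.262,z]) for x,y in [(hx,hy),(hx,-hy),(-hx,-hy),(-hx,hy)]]; print(nm,np.round(P).astype(int).tolist())
u0,v0=P[0]; row=int(np.mean([p[1] for p in P])); print("handle row",row,(g[row,230:430:5].sum(1)//3).tolist())
col=int(np.mean([p[0] for p in P])); print("col",col,(g[120:300:6,col].sum(1)//3).tolist())
```

```text
tray diff [ 21  18  28  32 783] [623.25527933 372.6453365   35.        ]
tray diff [ 21  61  28  33 806] [523.13718837 372.55472648  35.        ]
tray diff [ 6 76  6 17 54] [507.45319909 433.24853035  35.        ]
tray diff [ 21 106  28  33 832] [421.6529594  372.28847009  35.        ]
tray diff [  7 119   5  23  47] [406.4937172  429.87417042  35.        ]
tray diff [ 31 132  49  28 135] [364.15847752 323.01919452  35.        ]
dark bbox 200 397 0 299
bar [[270, 192], [376, 192], [374, 237], [272, 237]]
handle [[311, 210], [335, 210], [335, 249], [311, 249]]
handle row 229 [191, 194, 198, 195, 193, 203, 191, 97, 24, 24, 24, 23, 24, 24, 24, 24, 24, 23, 24, 23, 23, 24, 24, 24, 24, 23, 26, 24, 25, 23, 40, 209, 116, 116, 148, 146, 141, 146, 142, 185]
col 323 [194, 194, 189, 208, 200, 203, 23, 202, 120, 120, 117, 119, 117, 120, 200, 23, 24, 24, 22, 22, 23, 194, 201, 199, 192, 197, 192, 194, 193, 196]
```

Run:
```python
from h import *
c=grab("wrist"); cv2.imwrite("pics/w19.png",c["color"][:,:,::-1]); s=ctrl.get_state(); print(s["eef_pos"],s["time"])
g=c["color"].sum(2)//3
for v in range(110,300,4): print(v,"".join("#" if x<45 else "+" if x<135 else "-" if x<175 else "." if x<215 else " " for x in g[v,200:480:3]))
```

```text
[ 0.43634163 -0.26213401  0.22502482] 52.2
110 ..............................................................................................
114 ..............................................................................................
118 ..............................................................................................
122 ..............................................................................................
126 ..............................................................................................
130 ..............................................................................................
134 ..............................................................................................
138 ..............................................................................................
142 ........................................................----..................................
146 .............................++++..................+++++......................................
150 .............................++++..................+++++.......
[... 2994 characters left out ...]
.......
274 ..............................................................................................
278 ..............................................................................................
282 ..............................................................................................
286 ..............................................................................................
290 ....................................................................................----+++---
294 ..............-++++#+.........................................##++++..........-+++------------
298 ..............++++##+........................................-##++++-.........+---------------
```

The puller still stands upright but was knocked, by about 30 mm forward and 16 mm to the right. I'll measure it finely and park it again.

Run:
```python
from h import *
c=grab("wrist"); g=c["color"].astype(int).sum(2)//3
for v in (180,190,200): print("row",v,"L",g[v,280:296].tolist(),"H",g[v,326:338].tolist(),g[v,348:362].tolist(),"R",g[v,385:402].tolist())
for u in (295,310,325,345,362,375,388): print("col",u,"front",g[150:176,u].tolist(),"back",g[196:214,u].tolist())
```

```text
row 180 L [13, 13, 14, 14, 13, 14, 14, 33, 81, 116, 115, 116, 115, 116, 116, 115] H [115, 116, 116, 116, 97, 27, 12, 17, 21, 23, 23, 23] [24, 24, 25, 25, 24, 23, 25, 27, 112, 200, 199, 199, 200, 200] R [200, 200, 200, 200, 199, 199, 199, 199, 199, 184, 135, 120, 118, 118, 117, 117, 118]
row 190 L [13, 13, 13, 14, 14, 13, 14, 14, 62, 118, 118, 119, 118, 118, 118, 118] H [119, 119, 119, 118, 100, 27, 12, 17, 22, 24, 24, 24] [23, 25, 25, 24, 24, 24, 24, 40, 127, 203, 203, 203, 202, 203] R [202, 202, 202, 200, 198, 198, 197, 198, 192, 162, 116, 116, 116, 116, 117, 116, 116]
row 200 L [13, 13, 14, 13, 14, 13, 14, 14, 34, 82, 119, 119, 119, 118, 118, 118] H [119, 119, 120, 120, 104, 48, 11, 16, 21, 24, 24, 24] [24, 24, 25, 23, 24, 23, 24, 40, 126, 203, 203, 203, 204, 203] R [203, 202, 202, 201, 200, 199, 199, 199, 184, 131, 116, 117, 117, 119, 120, 118, 117]
col 295 front [110, 111, 114, 110, 96, 110, 130, 152, 141, 134, 195, 199, 201, 203, 204, 202, 200, 202, 205, 201, 179, 113, 114, 117, 119, 121] back [118, 117, 119, 120, 118, 117, 116, 118, 120, 117, 100, 44, 22, 23, 22, 23, 22, 23]
co
[... 675 characters left out ...]
ol 362 front [115, 118, 119, 120, 120, 99, 20, 52, 131, 197, 200, 202, 202, 200, 199, 198, 200, 203, 203, 201, 199, 198, 200, 202, 204, 204] back [200, 200, 203, 204, 203, 202, 201, 202, 200, 175, 54, 23, 23, 23, 23, 23, 24, 23]
col 375 front [200, 200, 182, 118, 118, 118, 115, 114, 151, 199, 200, 202, 201, 200, 198, 198, 200, 203, 204, 201, 199, 198, 200, 202, 202, 204] back [199, 201, 203, 204, 203, 202, 200, 199, 200, 172, 23, 24, 23, 24, 22, 23, 24, 24]
col 388 front [198, 197, 196, 184, 132, 99, 99, 115, 165, 199, 200, 201, 201, 199, 198, 199, 200, 202, 203, 201, 200, 199, 200, 202, 202, 204] back [199, 202, 203, 202, 201, 200, 201, 201, 192, 166, 122, 122, 119, 117, 118, 118, 118, 116]
```

Run:
```python
from h import *
c=grab("wrist"); print(ctrl.get_state()["eef_pos"])
quad(c,"bar",[(288,159.7),(395,158.7),(393.5,205.5),(288.3,206.5)],.059)
quad(c,"pad back/right part",[(265,150),(390,150),(382,241),(268,242)],.003)
print([ (px2w(c,u,v,.003)*1e3).round(1) for u,v in [(266,242),(382,242),(383,206),(262,174)]])
```

```text
[ 0.4365684  -0.26231369  0.22555986]
bar [ 464.2 -275.7] len 39.7 89.6 yaw [4.3 4.7]
pad back/right part [ 439.3 -265.4] len 93.9 120.6 yaw [2.8 4.4]
[array([ 387.4, -205.9,    3. ]), array([ 396.2, -327.5,    3. ]), array([ 434.8, -323.8,    3. ]), array([ 458.3, -200.2,    3. ])]
```

Request:
move_arm(plan=[14,-7,-15,0,0,0.3,52,14,-6.5,-25,0,0,0,52,0,0,-30,0,0,0,52,0,0,-28,0,0,0,52,0,0,-22,0,0,0,52,0,0,-16,0,0,0,52,0,0,-10,0,0,0,52,0,0,-7,0,0,0,52,0,0,-4,0,0,0,52,0,0,0,0,0,0,52])

```text
time: 53.3
eef_pos: [0.4649, -0.2761, 0.0694]
tcp_rot: [0.999, 0.039, 0.0, 0.0]
contact_force: [0.8, -0.2, 0.4]
opening: 0.611
finger_force: 0.0
```

Request:
move_arm(plan=[0,0,-2,0,0,0,40,0,0,0,0,0,0,30,0,0,0,0,0,0,20,0,0,0,0,0,0,10,0,0,0,0,0,0,10,0,0,0,0,0,0,10,0,0,0,0,0,0,10,0,0,0,0,0,0,10], newtons=60)

```text
time: 54.1
eef_pos: [0.4651, -0.2762, 0.0679]
tcp_rot: [0.999, 0.039, 0.0, 0.0]
contact_force: [-0.5, 1.9, 4.3]
opening: 0.2
finger_force: 59.3
```

Request:
move_arm(plan=[0,0,4,0,0,0,10,0,0,8,0,0,0,10,0,0,6,0,0,0,10,-6,2.5,0,0,0,0,10,-10,5,0,0,0,0,10,-8,4,0,0,0,0,10,-4,1,0,0,0,0,10,0,0,0,0,0,0,10])

```text
time: 54.9
eef_pos: [0.4358, -0.2629, 0.0849]
tcp_rot: [0.999, 0.039, -0.0, -0.0]
contact_force: [0.6, 0.1, -2.6]
opening: 0.2
finger_force: 58.5
```

Now at (0.436, -0.263); TCP is about 0.068 m when it stands.

Request:
move_arm(plan=[0,0,-6,0,0,0,10,0,0,-6,0,0,0,10,0,0,-2.5,0,0,0,10,0,0,-1,0,0,0,10,0,0,-0.5,0,0,0,10,0,0,-0.5,0,0,0,10,0,0,-0.5,0,0,0,10,0,0,0,0,0,0,10])

```text
time: 55.7
eef_pos: [0.4369, -0.2636, 0.0684]
tcp_rot: [0.999, 0.039, 0.0, 0.0]
contact_force: [0.1, -0.1, -2.7]
opening: 0.207
finger_force: 58.5
```

Request:
move_arm(plan=[0,0,-0.5,0,0,0,10,0,0,-0.5,0,0,0,10,0,0,-0.3,0,0,0,10,0,0,0,0,0,0,10,0,0,0,0,0,0,10])

```text
time: 56.2
eef_pos: [0.437, -0.2636, 0.0679]
tcp_rot: [0.999, 0.039, 0.0, 0.0]
contact_force: [-3.0, 2.0, 5.1]
opening: 0.197
finger_force: 59.6
```

Request:
move_arm(plan=[0,0,0,0,0,0,22,0,0,0,0,0,0,28,0,0,0,0,0,0,36,0,0,0,0,0,0,46,0,0,0,0,0,0,52,0,0,0,0,0,0,52,0,0,5,0,0,0,52,0,0,10,0,0,0,52,0,0,20,0,0,0,52,0,0,30,0,0,0,52,0,0,35,0,0,0,52,0,0,35,0,0,0,52])

```text
time: 57.4
eef_pos: [0.4367, -0.2634, 0.2041]
tcp_rot: [0.999, 0.039, 0.0, 0.0]
contact_force: [0.6, -0.7, -0.3]
opening: 0.607
finger_force: 0.0
```

Request:
move_arm(plan=[0,0,20,0,0,0,52,0,0,5,0,0,0,52,0,0,0,0,0,0,52,0,0,0,0,0,0,52,0,0,0,0,0,0,52,0,0,0,0,0,0,52,0,0,0,0,0,0,52])

```text
time: 58.1
eef_pos: [0.4365, -0.2632, 0.226]
tcp_rot: [0.999, 0.039, -0.001, -0.001]
contact_force: [-0.4, -0.0, -0.4]
opening: 0.605
finger_force: 0.0
```

Run:
```python
from h import *
c=grab("wrist"); s=ctrl.get_state(); print(s["eef_pos"],s["time"])
g=c["color"].sum(2)//3
for v in range(140,270,4): print(v,"".join("#" if x<45 else "+" if x<135 else "-" if x<175 else "." if x<215 else " " for x in g[v,200:480:3]))
r=R.from_euler("z",4.3,degrees=True)
for nm,hx,hy,z in (("bar",20,45,.059),("handle",15,9,.103),("pad",45,60,.003)):
    print(nm,np.round([w2px(c,r.apply([x/1e3,y/1e3,0])+[.436,-.263,z]) for x,y in [(hx,hy),(hx,-hy),(-hx,-hy),(-hx,hy)]]).astype(int).tolist())
t0=cv2.imread("pics/top0.png").astype(int); t1=grab("top")["color"][:,:,::-1].astype(int); cv2.imwrite("pics/top20.png",t1.astype(np.uint8))
d=(np.abs(t0-t1).max(2)>40).astype(np.uint8); n,l,st,ce=cv2.connectedComponentsWithStats(d)
for q in st[1:]:
    if q[4]>40: print(q.tolist())
```

```text
[ 0.43657085 -0.26332561  0.22626682] 58.15
140 ..............................................................................................
144 ..............................................................................................
148 ..............................................................................................
152 ..............................................................................................
156 ....................+++++++++++++#####++++++++++++#####++++++.................................
160 ....................+########################################-................................
164 ....................+########################################-................................
168 ....................+########################################.................-...--+-+++.....
172 ....................+######+....##################+....######.......+++++++++++++++++++++++-..
176 ....................+######+....+#################+....######..+++++++++++++++.++++.+++.+++...
180 ....................+######+....+#################+....++####.
[... 2406 characters left out ...]
, 9, 26, 156]
[310, 176, 36, 32, 817]
[111, 183, 28, 32, 783]
[289, 184, 11, 26, 154]
[382, 184, 36, 29, 811]
[359, 193, 9, 25, 167]
[102, 214, 427, 266, 23962]
[111, 226, 28, 33, 805]
[96, 241, 6, 17, 48]
[385, 256, 37, 31, 433]
[351, 267, 28, 23, 252]
[245, 268, 70, 47, 1459]
[111, 271, 28, 33, 832]
[158, 297, 107, 31, 607]
[91, 313, 72, 44, 382]
[166, 315, 64, 38, 296]
[176, 317, 21, 16, 87]
[127, 322, 18, 11, 52]
[134, 329, 18, 11, 59]
[183, 329, 17, 11, 53]
[144, 339, 17, 26, 79]
[174, 346, 16, 10, 49]
[163, 354, 18, 17, 53]
[39, 357, 60, 37, 102]
[621, 383, 19, 29, 352]
[290, 391, 155, 89, 7393]
[510, 426, 130, 54, 3793]
[50, 449, 20, 7, 41]
[242, 452, 22, 28, 293]
[70, 475, 24, 5, 56]
```

The puller stands centred on the pad, all three caps stand in the tray, and the bystanders show no change.

```bash
python3 -c "
from plant import order; print(order.sign_off())"
```

```text
the job is handed in; nothing more can be done
None
```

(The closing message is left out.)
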